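# Seat the sensor board in the bench data logger

## Robot

A 6-joint arm with a two-finger parallel gripper is mounted at the origin on the work surface. World frame = base frame: x ahead of the robot, y to its left, z up, the work surface at z = 0. Lengths are in mm, angles in rad, forces in N, time in s.
With the tool pointing down it reaches from about 400 to 925 mm from the base axis. Payload 12.5 kg.
Tool frame: the origin (TCP) lies midway between the tips of the shut fingers; the grasp point (between the pads) lies 19 mm behind it; z points along the fingers, y is the line along which they close (so a half turn about z gives the same grasp; the last joint's range is limited). The gripper opens to 95 mm and grips with 3 to 60 N. Pads are 20 mm wide; open, the fingers measure 119 mm over their backs; the gripper's body (75 mm by 180 mm) begins 59 mm behind the grasp point.
Start: joints at [1.218, 0.491, 1.559, -0, 1.092, -0.106], TCP at [152.671, 606.085, 214.661] pointing down, gripper open.
Joint ranges: [-3.1, 3.1], [-0.84, 2.19], [0.05, 2.79], [-1.13, 4.28], [0.06, 2.93], [-2.69, 2.69]. Speed limits (rad/s): [2.22, 2.22, 2.79, 3.14, 3.14, 3.14].

## Interface

Orientations are given as [roll, pitch, yaw] about the fixed x, y, z axes, in that order (R = Rz(yaw) Ry(pitch) Rx(roll)).
In Python, from cell import env gives the robot as it stands.
- The arm moves only by the tool arm_command, never from a script. Its argument "targets" is a list of rows, each a list of 5 numbers: the shift along the tool's x, y, z in mm, then the turn about the tool's z in degrees, then the opening, from 0 (shut) to 1 (fully open). In form: [[tx, ty, tz, roll, fingers], ...]. A call has 1 to 5 rows; each row is the pose to reach, as a shift and turn from the pose commanded when the call began, along the tool's axes at that moment; what a row does not reach only later rows make up. A row lasts 1/10 s, in which the tool goes at most 50 mm and 8.59 degrees, less where a joint would pass 70% of its speed; a pose out of reach is approached as far as the arm can. A call with a gripper value outside its range is refused whole. The fingers move at their own pace and stop on an object; the grip force is fixed at half the most. Time passes only in rows, so rows that repeat a pose let the fingers close. It gives the time, the measured TCP pose, the force, the opening and the grip force at its end, in the units of the state.
- env.state(): the state, without advancing time (a new reading comes with each control period).
- env.read_camera(name): name is "side" or "top" or "wrist"; returns a dict with "frame" (400x640x3 uint8, red, green, blue), "vertical_fov" (degrees; the focal length in pixels is half the picture's height over the tangent of half this angle, whatever the lens; pixels are square), "cx", "cy" (the principal point, pixels), "world_from_camera" (4x4, takes a point from camera to world coordinates); the wrist camera has in their place "hand_eye" (4x4, takes a point from camera to tool coordinates, whose origin is the TCP and whose axes are the flange's). Camera axes: x right, y down, z forward; pixel columns grow to the right and rows downward; lengths in mm; the calibration is good to about 2 mm. The wrist camera is an equidistant fisheye: a pixel r from the principal point sees the ray r / f radians off the axis. A picture is of the moment at which its call begins: read the wrist's pose just before it. There is no depth.
- env.job_done(): hands the job in; it is judged then, once.
The state is a dict: "t": time; "joints": joint angles; "qvel": joint speeds; "tau": joint torques, N m; "eef_pos": TCP position; "tcp_rot": TCP orientation; "ft_force": force on the tool from outside, world axes, zero at the start; "moment": the same for the moment, N m; "opening": opening from 0.0 (shut) to 1.0 (fully open); "grip_force": force on a finger pad.
Only numpy, scipy, OpenCV 4.12 (cv2) and the standard library are available. Lean on these libraries where they do the work, as an engineer would, in place of code of your own. Each camera call takes 0.05 s, during which the arm holds its last target. There are 200 camera calls.

## Task

Take the sensor board (the one with the grip block and components) out of the storage rack and slide it gently, without letting it drop, down the two card guides of the leaning data logger until it rests on the connector, components facing up and away from the robot; the two ejector levers must be swung outwards for that, and either may have been left across the slot. Then swing both levers fully inwards so that they drive the board fully home and lock it, and leave the blank plate in its rack and the other things on the bench standing where they are.

Things in the scene. Friction and masses are not known exactly. Their poses are not given: they have to be found in the camera images.
- board_mid (a point): Centre (half-way up) of the loose sensor board, 0.16 kg. Own axes: z up, y along its width, x out of the component side. Plate 120 wide (y) x 95 high x 6 thick; lower edge 60 mm below this point, upper edge (shoulders) 35 mm above it. Components, up to 11 mm proud of the middle plane, only on the +x face within 48 mm of the centre line. Starts upright in one rack slot.
- board_grip (a point): Centre of the black plastic grip block on the middle of the board's upper edge, 45 mm above board_mid: 60 wide (y) x 30 high x 14 thick (x), reaching from 30 to 60 mm above board_mid. Take the board here, across the 14 mm.
- board_chips (a point): Point on the component side of the board, 11 mm along its +x and 10 mm below board_mid: tells which face carries the components.
- rack: Low white storage rack, fixed, 150 (x) x 140 (y) x 50 mm high, origin under its centre. Two upright slots at x = -40 and +40 mm: things stand in them on the 10 mm base plate, faces along the rack's x, held only at their two ends by grooves 8.5 mm wide, 10 to 50 mm up. One holds the sensor board (its +x along the rack's), the other the blank plate.
- blank: Bystander: plain aluminium blank plate 120 x 80 high x 6 mm with no grip block and no components, loose in the other rack slot; origin at the middle of its lower edge. Leave it.
- cage: Leaning card cage of the data logger (fixed; place and yaw vary). Origin: centre of the lower edge of a fully seated board, 75 mm above the bench. z points out of the slot, leaning 30 degrees from vertical towards the robot; y along the slot's width, to the left; x square to the board, up and away from the robot. The board goes in along -z, its x, y, z along the cage's.
- slot_mouth (a point): Centre of the slot's mouth, at cage z = 98 mm (axes as the cage's). The two black card guides, grooves 8 mm wide (x) with floors 123 mm apart (y) and lips over the last 7 mm of the board at each side, run from cage z = 0 to 72 mm and flare up to 98 mm. Between them it is free down to the connector. The logger's base is 190 x 200 x 28 mm, with a case 78 mm high behind.
- connector (a joint): Sprung connector bar at the slot's bottom, travel in m: 0 = up, 0.0075 = at its stop. The board first rests on it with its lower edge at cage z = 6 mm (board_mid at z = 66 mm); the levers press it the last 6 mm to z = 0 (board_mid at 60 mm) against 2.5 N rising to about 4.5 N.
- lever_left (a joint): Left ejector lever: 0 = swung fully in (locked), 1.2 rad = fully out. A steel toe, 26 mm long and 8 mm thick, points inwards (-y) from the hinge at 0, lying on the board's shoulder; it rises as the lever opens and blocks the board's way below about 1.05 rad. The hinge is stiff (0.15 N m): it stays where left; 3 to 6 N sideways at the knob swings it.
- lever_right (a joint): Right ejector lever, the mirror image: 0 = fully in (locked), 1.2 rad = fully out.
- lever_left_hinge (a point): Hinge of the left lever, at cage y = +78, z = 99 mm; its axis runs along the cage's x. The handle, a 10 mm rod, leads 65 mm from here to the knob; in the cage's y-z plane it leans 0.5 rad inwards from the cage's z at joint value 0, and 0.7 rad outwards at 1.2.
- lever_right_hinge (a point): Hinge of the right lever, the mirror image, at cage y = -78, z = 99 mm.
- lever_left_knob (a point): Centre of the left lever's ball knob (20 mm diameter), 65 mm from its hinge.
- lever_right_knob (a point): Centre of the right lever's ball knob (20 mm diameter), 65 mm from its hinge.
- reagent: Bystander: white reagent bottle, 44 mm diameter, 110 mm high, loose, between rack and logger; origin under its centre.
- beaker: Bystander: glass beaker, 72 mm diameter, 95 mm high, loose; origin under its centre.
- wash: Bystander: white bottle, 60 mm diameter, 170 mm high, loose; origin under its centre.
- petri: Bystander: pair of clear stacked dishes, 90 mm diameter, 32 mm high, loose; origin under the centre.
There are look-alikes about, which are no part of the job. Of the things that look like the part that bears board_mid, the middle-sized one is meant.

How it is judged (in metres and radians):
On the way:
1. the sensor board has been slid down the guides onto the connector (within 4 mm), the right way round, both levers still swung out (more than 0.5 rad) (x of board_mid in the frame of cage between -0.004 and 0.004 m and y of board_mid in the frame of cage between -0.004 and 0.004 m and angle between the z axis of board_mid and the z axis of cage, either way round below 0.07 rad and angle between the x axis of board_mid and the x axis of cage, either way round below 0.1 rad and x of board_chips in the frame of cage above 0.004 m and z of board_mid in the frame of cage below 0.07 m and value of joint each of lever_left, lever_right above 0.5 rad), for 0.2 s.
At the end, for the whole second after the job is handed in: The sensor board stands in both guides, components facing up and away from the robot, fully home (within 3 mm of its seated depth, 4 mm of the slot's centre), at rest, with both levers swung in to less than 0.12 rad and the blank plate still in its slot (x of board_mid in the frame of cage between -0.004 and 0.004 m and y of board_mid in the frame of cage between -0.004 and 0.004 m and angle between the z axis of board_mid and the z axis of cage, either way round below 0.07 rad and angle between the x axis of board_mid and the x axis of cage, either way round below 0.1 rad and x of board_chips in the frame of cage above 0.004 m and z of board_mid in the frame of cage between 0.057 and 0.063 m and value of joint each of lever_left, lever_right below 0.12 rad and linear speed of board below 0.02 m/s and distance of blank from where it was at the start of the episode below 0.03 m); the robot touches nothing.
It fails at once if the board is dropped or slammed down the guides (faster than 0.5 m/s inside them) (x of board_mid in the frame of cage between -0.006 and 0.006 m and y of board_mid in the frame of cage between -0.006 and 0.006 m and z of board_mid in the frame of cage below 0.135 m and linear speed of board above 0.5 m/s).
It fails at once if a bystander is knocked over (tilted more than 0.5 rad) or shoved more than 30 mm; the blank plate moved more than 30 mm (distance of any of reagent, beaker, wash, petri, blank from where it was at the start of the episode above 0.03 m or angle between any of reagent, beaker, wash, petri's own z axis and vertical above 0.5 rad).
It also fails if it takes over 72 s, if anything falls off the work surface, if the arm or the gripper's body presses on something with over 40 N, if the wrist force passes 120 N, or if a joint passes its speed limit or range.

## Working session

There is one attempt and no reset: what is moved stays moved. The work goes in short steps, Python scripts to look and compute and a tool call to move; the robot and the scene stay as the last step left them, time stands still between calls to the robot, and variables do not carry over. Pictures are saved under pics/ and viewed, at most 10 in all, crops included, and the job is handed in when it is done.

Besides the shell and the picture viewer there is one more tool, called after "Request:" as name(argument=value, ...), one argument or row to a line, values as JSON. arm_command: Moves the arm, as the interface text tells. Its arguments: {"type":"object","properties":{"targets":{"type":"array","items":{"type":"array","items":{"type":"number"}}}},"required":["targets"]}

```bash
ls; mkdir -p pics
cat > h.py <<'E'
import numpy as np,cv2,json
from scipy.spatial.transform import Rotation as R
from cell import env
def save(name,fn):
    c=env.read_camera(name); cv2.imwrite(fn,c['frame'][:,:,::-1]); return c
def foc(c): return 200/np.tan(np.radians(c['vertical_fov'])/2)
E
python3 - <<'E'
from h import *
print(env.state())
for n in('side','top'):
    c=save(n,f'pics/{n}0.png'); print(n,foc(c),c['cx'],c['cy'],np.round(c['world_from_camera'],3).tolist())
    np.savez(f'{n}0.npz',f=c['frame'],W=c['world_from_camera'],k=[foc(c),c['cx'],c['cy']])
c=save('wrist','pics/w0.png');print(foc(c),c['cx'],c['cy'],np.round(c['hand_eye'],3).tolist())
E
```

```text
pics
{'t': 0.0, 'joints': array([ 1.21841225e+00,  4.91572187e-01,  1.55944840e+00,  3.41594166e-05,
        1.09170962e+00, -1.05609911e-01]), 'qvel': array([-1.04707805e-03,  1.18721316e-03,  1.34801622e-03,  8.25411323e-05,
        7.19825433e-04,  1.43227035e-03]), 'tau': array([-1.55889156e-03, -6.12635994e+01, -2.58182788e+01,  6.90967636e-02,
        4.81208134e-02, -9.59396334e-05]), 'eef_pos': array([152.5640924 , 605.84070932, 214.05426958]), 'tcp_rot': array([-3.14046463e+00, -1.50040305e-04,  2.89480264e+00]), 'ft_force': array([-0.31418711, -0.07959345,  0.71552526]), 'moment': array([0.02475822, 0.01909358, 0.03911778]), 'grip_force': 0.0, 'opening': 1.0014805371040525}
side 440.5085345740656 315.0133084797909 204.21903355121816 [[-0.998, -0.038, 0.041, 513.032], [-0.056, 0.737, -0.674, 802.258], [-0.005, -0.675, -0.737, 997.66], [0.0, 0.0, 0.0, 1.0]]
top 422.569285830658 324.1862380298629 200.54212769268983 [[0.005, -0.986, 0.167, 322.826], [-1.0, -0.008, -0.016, 60.469], [0.017, -0.167, -0.986, 1564.333], [0.0, 0.0, 0.0, 1.0]]
309.70691628693146 316.7882734412487 197.28726300816757 [[-0.001, -0.964, -0.267, 76.204], [1.0, -0.001, -0.0, -0.255], [0.0, -0.267, 0.964, -169.748], [0.0, 0.0, 0.0, 1.0]]
```

View pics/side0.png

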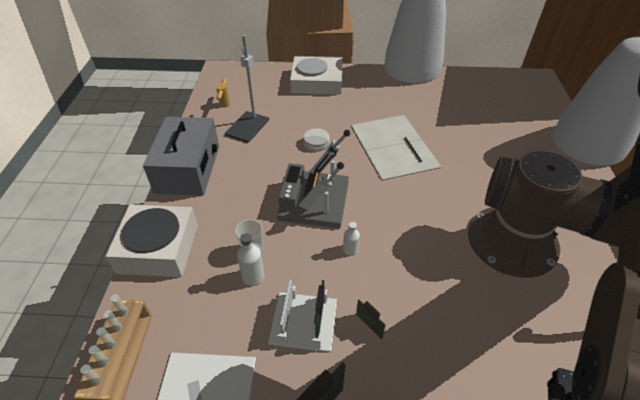

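View pics/top0.png

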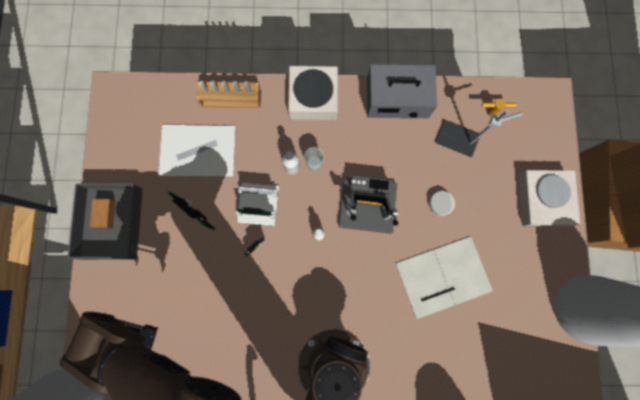

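The side view shows the rack at (305,320), holding a white plate at (288,307) and a dark board at (320,308). The logger is at (315,190). In the top view the rack is at (257,205) and the logger at (370,205).

There are three candidates for the board, in top-view pixels:
- the dark item in the rack (257,210)
- the small one on the bench (255,245)
- the large one on the bench (190,210)

The one in the rack is middle-sized and stands in a slot, so it fits. I'll confirm it in an enlarged crop.

Run:
```python
from h import *
t=cv2.imread('pics/top0.png');s=cv2.imread('pics/side0.png')
def cr(im,x,y,w,h,W=400,H=300): return cv2.resize(im[y:y+h,x:x+w],(W,H),interpolation=cv2.INTER_CUBIC)
m=np.vstack([np.hstack([cr(t,220,175,80,60),cr(t,330,170,80,60)]),np.hstack([cr(s,260,270,100,75),cr(s,270,125,100,100*3//4+25,400,400)[:300]])])
cv2.imwrite('pics/m.png',m)
```

```text
(no output)
```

View pics/m.png

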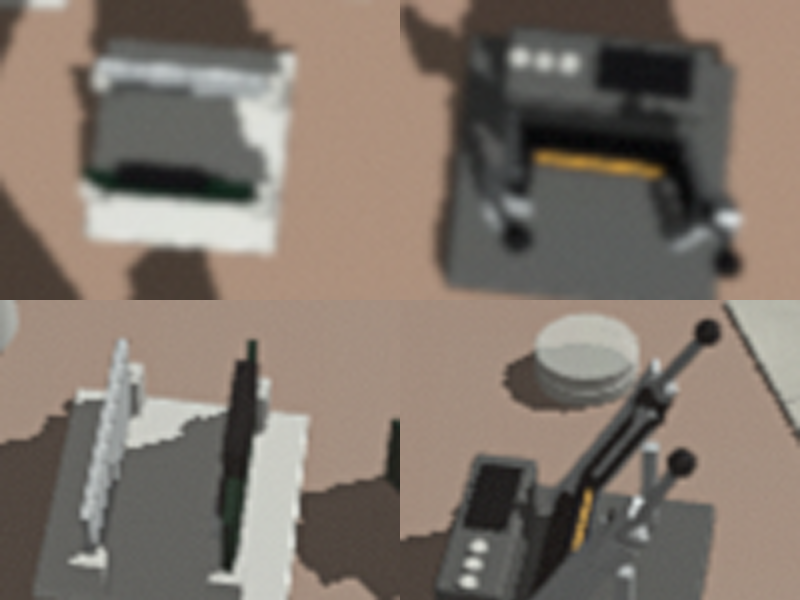

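The crop confirms it. The board is in the rack's near slot, with a green edge and a black grip (montage (170,178)), and the blank is in the far slot. The left knob is at top (353,217), inboard of the base edge, and the right knob is at about (395,222), swung out.

The tool always points down, so I'll grip the block across its 60 mm ends. The board can then pivot 30° in the pads.

```bash
cat >> h.py <<'E'
def ray(W,k,u,v):
    d=W[:3,:3]@np.array([(u-k[1])/k[0],(v-k[2])/k[0],1]); return W[:3,3],d
def onz(W,k,u,v,z):
    o,d=ray(W,k,u,v); return o+d*(z-o[2])/d[2]
def tri(rs):
    A=0;b=0
    for o,d in rs:
        d=d/np.linalg.norm(d);P=np.eye(3)-np.outer(d,d);A=A+P;b=b+P@o
    p=np.linalg.solve(A,b);return p,[np.linalg.norm(np.cross(p-o,d/np.linalg.norm(d))) for o,d in rs]
def wray(c,s,u,v):
    T=np.eye(4);T[:3,:3]=R.from_euler('xyz',s['tcp_rot']).as_matrix();T[:3,3]=s['eef_pos']
    T=T@c['hand_eye'];x=np.array([u-c['cx'],v-c['cy']]);r=np.hypot(*x)
    a=r/foc(c);q=np.r_[x/max(r,1e-9)*np.sin(a),np.cos(a)];return T[:3,3],T[:3,:3]@q
E
python3 - <<'E'
from h import *
T=np.load('top0.npz');S=np.load('side0.npz')
tp=lambda u,v:ray(T['W'],T['k'],u,v); sp=lambda u,v:ray(S['W'],S['k'],u,v)
# montage -> px
mt=lambda x,y,ox,oy:(ox+x/5-.4,oy+y/5-.4)
for n,z,p in [('grip top L',130,mt(118,172,220,175)),('gripR',130,mt(207,175,220,175)),('shoL',105,mt(85,178,220,175)),('shoR',105,mt(255,195,220,175)),
 ('rackNL',50,mt(88,240,220,175)),('rackNR',50,mt(273,252,220,175)),('rackFR',50,mt(293,55,220,175)),
 ('bottle',110,(319,234)),('baseNL',28,mt(445-400,285,330,170)),('baseFR',28,mt(735-400,65,330,170))]:
    print(n,np.round(onz(T['W'],T['k'],*p,z)))
print('knobL',tri([tp(*mt(115,237,330,170)),sp(270+282/4,125+163/4)]))
print('knobR',tri([tp(*mt(327,262,330,170)),sp(270+307/4,125+33/4)]))
E
```

```text
grip top L [535. 314. 130.]
gripR [533. 254. 130.]
shoL [534. 341. 105.]
shoR [523. 223. 105.]
rackNL [497. 348.  50.]
rackNR [489. 215.  50.]
rackFR [634. 204.  50.]
bottle [452.  54. 110.]
baseNL [487. -17.  28.]
baseFR [ 653. -234.   28.]
knobL (array([498.11845621, -52.92881075, 215.13169572]), [np.float64(0.4848534829092391), np.float64(0.4848534829092504)])
knobR (array([ 482.83941399, -189.58245747,  214.82764605]), [np.float64(0.5614290310151149), np.float64(0.5614290310152302)])
```

Request:
arm_command(
  targets=[
    [0,0,-45,0,1],
    [0,0,-86,0,1],
    [-40,-19,-86,0,1],
    [-80,-38,-86,0,1],
    [-120,-58,-86,0,1],
  ],
)

```text
t: 0.65
eef_pos: [255.6, 519.5, 300.6]
tcp_rot: [3.141, 0.0, 2.896]
ft_force: [0.6, 0.1, -0.7]
opening: 1.0
grip_force: 0.0
```

Request:
arm_command(
  targets=[
    [-40,-19,0,0,1],
    [-80,-38,0,0,1],
    [-120,-58,0,0,1],
    [-160,-77,0,0,1],
    [-200,-96,0,0,1],
  ],
)

```text
t: 1.15
eef_pos: [426.5, 377.1, 300.6]
tcp_rot: [3.142, -0.0, 2.895]
ft_force: [1.0, -0.2, -0.2]
opening: 0.997
grip_force: 0.0
```

Request:
arm_command(
  targets=[
    [-40,-19,0,0,1],
    [-80,-38,0,0,1],
    [-110,-54,0,0,1],
    [-135,-65,0,-5,1],
    [-135,-65,0,-10,1],
  ],
)

```text
t: 1.65
eef_pos: [542.6, 280.3, 299.9]
tcp_rot: [-3.141, -0.0, 3.07]
ft_force: [-0.7, -0.4, -0.2]
opening: 1.001
grip_force: 0.0
```

Run:
```python
from h import *
s=env.state();c=save('wrist','pics/w1.png');print(s)
import pickle;pickle.dump((c,s),open('w1.pkl','wb'))
```

```text
{'t': 1.65, 'joints': array([ 3.68852455e-01,  4.00119118e-01,  1.47796351e+00, -4.27897248e-04,
        1.26418356e+00, -1.12990531e+00]), 'qvel': array([ 0.04687984, -0.0178046 ,  0.02810351,  0.01068406,  0.00126531,
       -0.8348723 ]), 'tau': array([ -2.74503529, -56.83407426, -29.45084631,  -0.17766746,
         0.10742548,   1.0199824 ]), 'eef_pos': array([542.55057746, 280.25246251, 299.88787257]), 'tcp_rot': array([-3.14093636e+00, -4.35106459e-04,  3.06968324e+00]), 'ft_force': array([-0.72972818, -0.35581869, -0.23018636]), 'moment': array([ 0.0055439 , -0.00210839,  0.03097491]), 'grip_force': 0.0, 'opening': 1.0007118426348587}
```

View pics/w1.png

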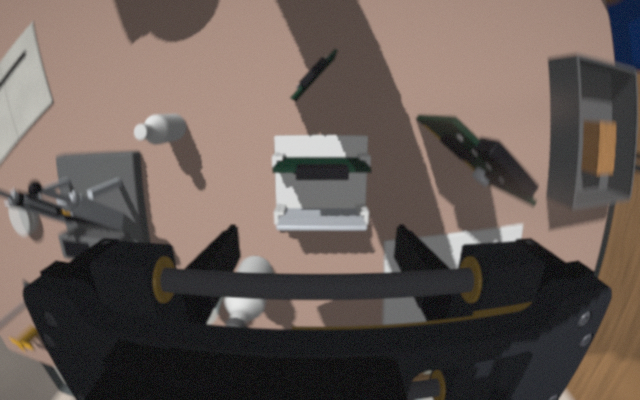

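Run:
```python
from h import *
w=cv2.imread('pics/w1.png')
a=cv2.resize(w[125:240,260:385],None,fx=6,fy=5,interpolation=cv2.INTER_CUBIC)
a=np.clip(a.astype(float)*1.6,0,255).astype(np.uint8)
cv2.imwrite('pics/w1c.png',a)
```

```text
(no output)
```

View pics/w1c.png

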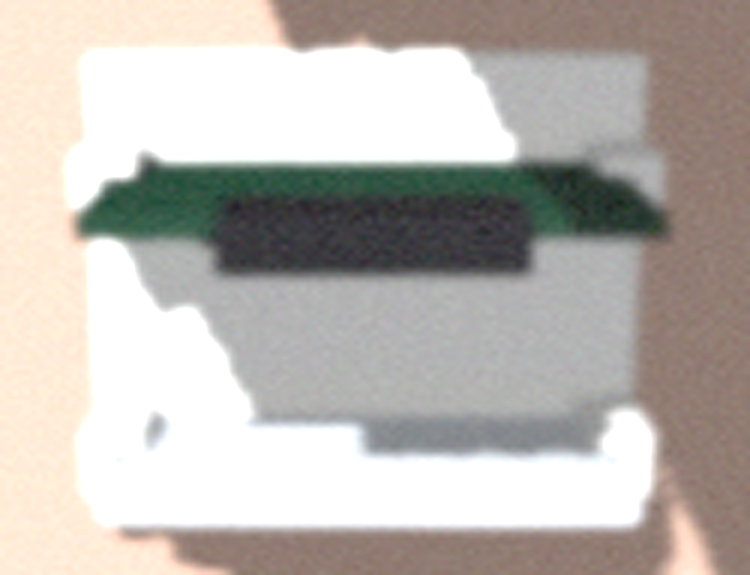

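The board's robot-side face is plain green (crop (370,185)), so the components face away from the robot. No half turn is needed. The block's far top edge runs along crop (218..530, 272).

Run:
```python
from h import *;import pickle
c,s=pickle.load(open('w1.pkl','rb'))
def P(x,y,z):
    o,d=wray(c,s,260+x/6-.4,125+y/5-.4);return o+d*(z-o[2])/d[2]
q={n:P(*a) for n,a in dict(gL=(218,272,130),gR=(530,272,130),sL=(76,236,105),sR=(668,236,105),bL=(82,528,90),bR=(645,528,90),rNL=(80,48,50),rNR=(648,55,50)).items()}
for n in q:print(n,np.round(q[n],1))
for a,b in('gL','gR'),('sL','sR'),('rNL','rNR'):
    d=q[b]-q[a];print(a,np.linalg.norm(d),np.degrees(np.arctan2(-d[0],d[1])))
print(env.state()['eef_pos'],env.state()['tcp_rot'])
```

```text
gL [537.2 256.9 130. ]
gR [541.4 315.2 130. ]
sL [531.3 227.  105. ]
sR [539.8 345.8 105. ]
bL [612.  217.1  90. ]
bR [621.1 341.2  90. ]
rNL [489.2 224.2  50. ]
rNR [500.3 352.4  50. ]
gL 58.43161514759456 -4.121621876422447
sL 119.1217780219298 -4.110553666159797
rNL 128.703909804241 -4.932059910448638
[541.48290924 281.15735028 299.97598296] [-3.14116134e+00 -7.82542826e-04  3.07552418e+00]
```

Request:
arm_command(
  targets=[
    [9.3,4.5,40,0.4,1],
    [9.3,4.5,80,0.4,1],
    [9.3,4.5,120,0.4,1],
    [9.3,4.5,145,0.4,1],
    [9.3,4.5,145,0.4,1],
  ],
)

```text
t: 2.2
eef_pos: [529.7, 287.4, 152.5]
tcp_rot: [-3.139, -0.005, 3.061]
ft_force: [-0.1, 0.2, 0.1]
opening: 1.002
grip_force: 0.0
```

Run:
```python
from h import *;import pickle
s=env.state();c=save('wrist','pics/w2.png');print(s['eef_pos'],s['tcp_rot'],s['ft_force'])
import pickle;pickle.dump((c,s),open('w2.pkl','wb'))
w=cv2.imread('pics/w2.png')
a=cv2.resize(w[120:320,190:450],None,fx=3,fy=3,interpolation=cv2.INTER_CUBIC)
cv2.imwrite('pics/w2c.png',np.clip(a*1.5,0,255).astype(np.uint8))
```

```text
[529.6762836  287.44026057 152.46273106] [-3.1389651  -0.00542647  3.06133579] [-0.08946346  0.15353333  0.12318608]
```

View pics/w2c.png

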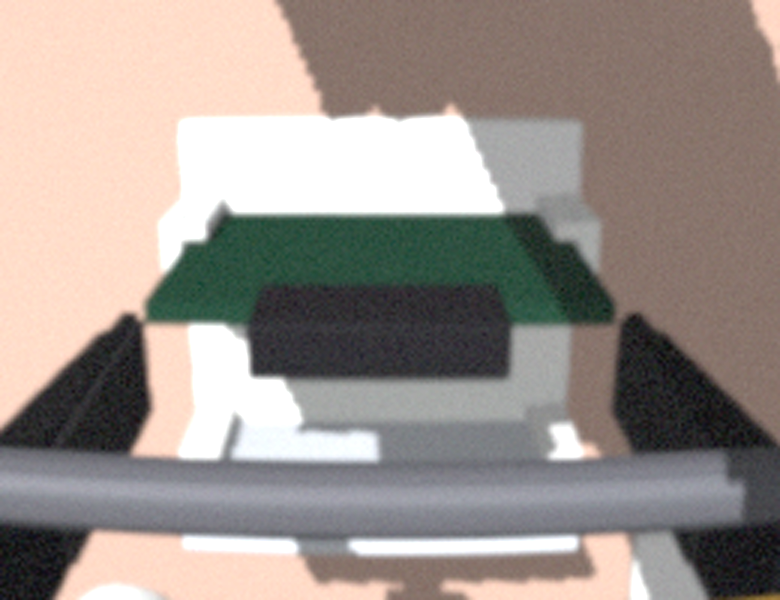

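Run:
```python
from h import *;import pickle
c,s=pickle.load(open('w2.pkl','rb'))
def P(x,y,z):
    o,d=wray(c,s,190+x/3-.3,120+y/3-.3);return o+d*(z-o[2])/d[2]
for a in [(252,375,130),(509,375,130),(254,323,130),(505,323,130),(148,323,105),(612,323,105)]:print(np.round(P(*a),1))
print(env.state()['eef_pos'],env.state()['tcp_rot'])
```

```text
[537.6 257.1 130. ]
[542.3 315.3 130. ]
[525.  259.2 130. ]
[529.5 314.9 130. ]
[532.3 227.1 105. ]
[541.8 345.3 105. ]
[530.77892562 287.82883677 154.81701839] [-3.14047645e+00 -2.38616211e-03  3.06158695e+00]
```

Request:
arm_command(
  targets=[
    [-2.8,-1.2,25,0,1],
    [-2.8,-1.2,44,0,1],
    [-2.8,-1.2,44,0,1],
    [-2.8,-1.2,44,0,0.3],
    [-2.8,-1.2,44,0,0.3],
  ],
)

```text
t: 2.75
eef_pos: [534.8, 286.7, 113.5]
tcp_rot: [3.14, 0.002, 3.062]
ft_force: [-0.6, -0.5, -0.0]
opening: 0.888
grip_force: 0.0
```

Request:
arm_command(
  targets=[
    [0,0,0,0,0.3],
    [0,0,0,0,0.3],
    [0,0,0,0,0.3],
  ],
)

```text
t: 3.05
eef_pos: [534.3, 286.4, 112.1]
tcp_rot: [3.141, 0.001, 3.062]
ft_force: [-0.2, -0.3, 0.0]
opening: 0.634
grip_force: 0.0
```

Request:
arm_command(
  targets=[
    [0,0,0,0,0],
    [0,0,0,0,0],
    [0,0,0,0,0],
    [0,0,0,0,0],
  ],
)

```text
t: 3.45
eef_pos: [534.4, 286.3, 112.0]
tcp_rot: [3.141, 0.001, 3.062]
ft_force: [0.5, -0.8, 6.1]
opening: 0.624
grip_force: 30.0
```

Request:
arm_command(
  targets=[
    [0,0,-8,0,0],
    [0,0,-16,0,0],
    [0,0,-24,0,0],
    [0,0,-30,0,0],
    [0,0,-30,0,0],
  ],
)

```text
t: 3.95
eef_pos: [534.5, 286.5, 142.7]
tcp_rot: [3.141, 0.001, 3.062]
ft_force: [0.0, 0.3, -1.3]
opening: 0.629
grip_force: 30.0
```

Run:
```python
from h import *
s=env.state();print(s['eef_pos'],s['ft_force'],s['moment'],s['opening'],s['grip_force'])
c=save('wrist','pics/w3.png')
w=cv2.imread('pics/w3.png')
a=cv2.resize(w[120:320,190:450],None,fx=3,fy=3,interpolation=cv2.INTER_CUBIC)
cv2.imwrite('pics/w3c.png',np.clip(a*1.5,0,255).astype(np.uint8))
```

```text
[534.46449109 286.49011638 142.73705506] [ 0.01504965  0.31155937 -1.34424756] [ 0.06273917 -0.01347509  0.01264393] 0.6290760256701666 29.99936878681183
```

The board is held, with -1.3 N of weight on the wrist. Next I lean it against the robot-side wall of the empty groove, with about 5 mm still engaged, so that it pivots in the pads.

Request:
arm_command(
  targets=[
    [0,0,-4.3,0,0],
    [6,0,-4.3,0,0],
    [10.5,0,-4.2,0,0],
    [15,0,-3.8,0,0],
    [19.8,0,-3.2,0,0],
  ],
)

```text
t: 4.5
eef_pos: [514.2, 288.0, 145.0]
tcp_rot: [3.141, 0.001, 3.062]
ft_force: [2.1, -1.1, 1.2]
opening: 0.628
grip_force: 30.0
```

Request:
arm_command(
  targets=[
    [4.5,0,0.8,0,0],
    [9,0,1.7,0,0],
    [9,0,1.7,0,0],
  ],
)

```text
t: 4.8
eef_pos: [504.8, 288.7, 143.1]
tcp_rot: [3.142, -0.0, 3.063]
ft_force: [1.8, 0.1, 0.1]
opening: 0.629
grip_force: 30.0
```

Run:
```python
from h import *
s=env.state();print(s['eef_pos'],s['ft_force'],s['moment'],s['opening'],s['grip_force'])
c=save('side','pics/s1.png');c2=save('wrist','pics/w4.png')
S=np.load('side0.npz');W=np.linalg.inv(S['W']);p=W[:3,:3]@s['eef_pos']+W[:3,3];print(p[:2]/p[2]*S['k'][0]+S['k'][1:])
w=cv2.imread('pics/w4.png');a=cv2.resize(w[120:320,190:450],(520,400))
b=cv2.imread('pics/s1.png')[240:360,230:350];b=cv2.resize(b,(280,400)[:1]+(280,),interpolation=cv2.INTER_CUBIC)
b=np.vstack([b,np.zeros((120,280,3),np.uint8)])
cv2.imwrite('pics/m4.png',np.clip(np.hstack([a,b])*1.4,0,255).astype(np.uint8))
```

```text
[504.75872192 288.70918707 143.08072242] [1.8114968  0.07030853 0.06470727] [-0.03003399 -0.52645272  0.0369781 ] 0.6292867346979883 30.000007152557373
[333.447323   294.12839379]
```

View pics/m4.png

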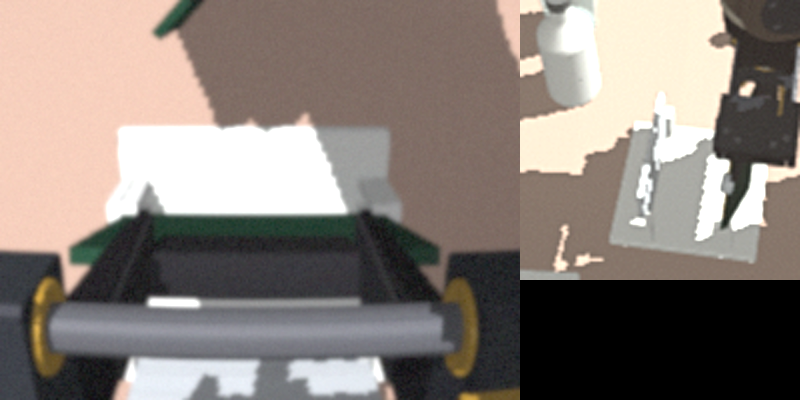

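The board is leaning in the grip as planned, shown by the side inset (735,195) and by less of the green face in the wrist view. The force is only about 2 N, so I continue to about 31°.

Request:
arm_command(
  targets=[
    [4.5,0,1.2,0,0],
    [8.9,0,2.6,0,0],
    [13.3,0,4.1,0,0],
    [17.6,0,5.9,0,0],
    [21.7,0,7.8,0,0],
  ],
)

```text
t: 5.4
eef_pos: [483.3, 290.4, 135.2]
tcp_rot: [3.141, -0.0, 3.062]
ft_force: [1.9, -0.9, 1.8]
opening: 0.63
grip_force: 30.0
```

Request:
arm_command(
  targets=[
    [4.2,0,2.1,0,0],
    [6.5,0,3.4,0,0],
    [6.5,0,3.4,0,0],
    [6.5,0,3.4,0,0],
  ],
)

```text
t: 5.8
eef_pos: [477.1, 290.8, 131.9]
tcp_rot: [-3.142, -0.0, 3.062]
ft_force: [1.7, 0.5, 2.3]
opening: 0.63
grip_force: 30.0
```

Request:
arm_command(
  targets=[
    [-3,0,-10,0,0],
    [-3,0,-40,0,0],
    [-3,0,-80,0,0],
    [-3,0,-120,0,0],
    [-3,0,-140,0,0],
  ],
)

```text
t: 6.3
eef_pos: [480.6, 290.7, 275.7]
tcp_rot: [3.14, 0.002, 3.062]
ft_force: [-0.4, -0.2, -2.5]
opening: 0.627
grip_force: 30.0
```

Run:
```python
from h import *;import pickle
s=env.state();print(s['eef_pos'],s['tcp_rot'],s['ft_force'],s['moment'],s['opening'],s['grip_force'])
c=save('side','pics/s2.png');s2=env.state();c2=save('wrist','pics/w5.png');pickle.dump((c2,s2,c),open('w5.pkl','wb'))
T=save('top','pics/t2.png')
S=np.load('side0.npz');W=np.linalg.inv(S['W']);p=W[:3,:3]@s['eef_pos']+W[:3,3];q=p[:2]/p[2]*S['k'][0]+S['k'][1:];print(q)
x,y=(q-60).astype(int)
w=cv2.imread('pics/w5.png');a=cv2.resize(w[120:320,190:450],(520,400))
b=cv2.imread('pics/s2.png')[y:y+140,x:x+98];b=cv2.resize(b,(280,400),interpolation=cv2.INTER_CUBIC)
print(x,y)
cv2.imwrite('pics/m5.png',np.clip(np.hstack([a,b])*1.6,0,255).astype(np.uint8))
```

```text
[480.62553167 290.67427781 275.70525816] [3.13989580e+00 2.43549997e-03 3.06221084e+00] [-0.37288163 -0.24586012 -2.49627212] [ 0.03992108  0.10404089 -0.03288037] 0.6269330439202113 29.998731315135956
[347.31254776 260.55347769]
287 200
```

View pics/m5.png

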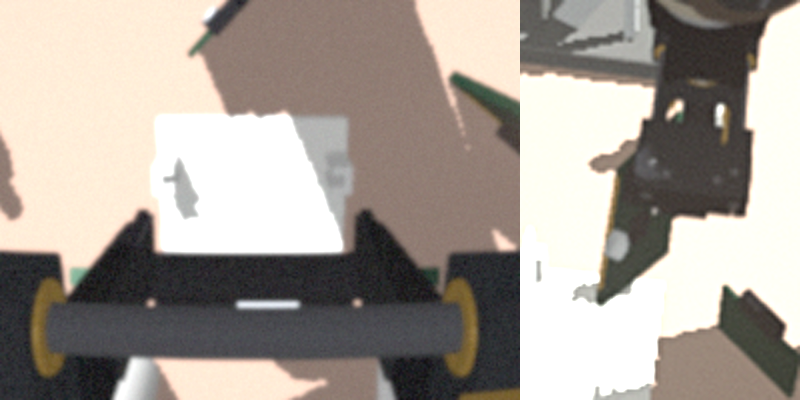

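The side inset shows the held board leaning with its components (light dot at (618,243)) on the far side. Its lower +y corner is at inset (600,300) and its +y edge runs up to about (670,248). I'll measure the lean from these by code.

Run:
```python
from h import *
im=cv2.imread('pics/s2.png');S=np.load('side0.npz')
sub=im[262:312,305:350].astype(int)
dark=((sub.max(2)<75)).astype(np.uint8)
for r in range(0,50,2):print(262+r,''.join('#' if d else '.' for d in dark[r]))
th=np.radians(-4.6);bx=np.array([np.cos(th),np.sin(th),0]);by=np.array([-np.sin(th),np.cos(th),0])
g=np.array([480.6,290.7,275.7])
def pl(X,Y):
    u=287+(X-520)*.35;v=200+Y*.35;o,d=ray(S['W'],S['k'],u,v)
    p=o+d*(((g+60*by-o)@by)/(d@by));q=p-g;return np.round([u,v,q@bx,q@by,q[2]],1)
for a in[(600,300),(668,250),(672,215)]:print(pl(*a))
```

```text
262 ................#############################
264 .................############################
266 ................#############################
268 ................#############################
270 ................#############################
272 ...............##############################
274 ...............#############..###############
276 ...............####################..........
278 ..............#####################..........
280 ...............###################...........
282 ....................##############...........
284 ....................##############...........
286 ....................##############...........
288 ...................##############............
290 .............#....#############..............
292 ............################.................
294 ............##############...................
296 ............###########......................
298 ...........##########........................
300 ...........########..........................
302 .........#######.............................
304 .........####................................
306 .............................................
308 .............................................
310 .............................................
[315.  305.   57.   60.  -83.1]
[338.8 287.5  10.8  60.   -6.3]
[340.2 275.2   9.7  60.   36. ]
```

Run:
```python
from h import *
im=cv2.imread('pics/s2.png').astype(float);S=np.load('side0.npz')
th=np.radians(-4.6);bx=np.array([np.cos(th),np.sin(th),0]);by=np.array([-np.sin(th),np.cos(th),0])
g=np.array([480.6,290.7,275.7])
P=[]
for v in range(289,304):
    row=im[v,305:350].max(1)
    k=max(i for i in range(44) if row[i]<85)          # last dark px
    a,b=row[k],row[min(k+2,44)];m=(row[k-3]+row[k+4])/2
    j=k-1
    while row[j]<m:j+=1
    u=305+j-1+(m-row[j-1])/(row[j]-row[j-1])
    o,d=ray(S['W'],S['k'],u,v);p=o+d*(((g+60*by-o)@by)/(d@by));q=p-g;P.append((u,v,q@bx,q[2]))
P=np.array(P);print(np.round(P[::3],1))
f=np.polyfit(P[:,3],P[:,2],1);print('lean',np.degrees(np.arctan(-f[0])),'resid',np.std(P[:,2]-np.polyval(f,P[:,3])),'x at z=-83',np.polyval(f,-83),'z0',np.polyval(f,0))
```

```text
[[337.4 289.   13.3 -12.2]
 [333.6 292.   20.3 -24.6]
 [330.  295.   27.1 -37.3]
 [326.5 298.   33.7 -50.1]
 [324.6 301.   37.4 -62.6]]
lean 27.418712228578023 resid 0.9906014137216638 x at z=-83 50.41739552362898 z0 7.359885862927578
```

The lean is about 28–30°, which is close enough because the guides will finish the alignment.

The knob spacing of 137 mm and their equal heights put both levers near 0.36 rad, so both are across the slot. I'll turn the tool half round, so the board leans clear towards the robot. Then I'll lower the fingers between the knobs and push each lever out with a finger's back.

Request:
arm_command(
  targets=[
    [0,-40,0,0,0],
    [0,-80,0,0,0],
    [0,-120,0,0,0],
    [0,-160,0,0,0],
    [0,-190,0,0,0],
  ],
)

```text
t: 6.95
eef_pos: [464.0, 99.2, 270.2]
tcp_rot: [-3.141, -0.004, 3.062]
ft_force: [0.9, -0.7, -2.2]
opening: 0.633
grip_force: 30.0
```

Request:
arm_command(
  targets=[
    [0,0,0,8,0],
    [0,0,0,16,0],
    [0,0,0,24,0],
    [0,0,0,32,0],
    [0,0,0,40,0],
  ],
)

```text
t: 7.45
eef_pos: [464.4, 101.0, 270.1]
tcp_rot: [-3.139, -0.003, 2.358]
ft_force: [0.9, -0.2, -2.1]
opening: 0.626
grip_force: 30.0
```

Request:
arm_command(
  targets=[
    [0,0,0,8,0],
    [0,0,0,16,0],
    [0,0,0,24,0],
    [0,0,0,32,0],
    [0,0,0,40,0],
  ],
)

```text
t: 7.95
eef_pos: [464.5, 101.1, 270.1]
tcp_rot: [-3.138, -0.0, 1.66]
ft_force: [-0.6, -0.4, -1.6]
opening: 0.629
grip_force: 30.0
```

Request:
arm_command(
  targets=[
    [0,0,0,8,0],
    [0,0,0,16,0],
    [0,0,0,24,0],
    [0,0,0,32,0],
    [0,0,0,40,0],
  ],
)

```text
t: 8.45
eef_pos: [464.5, 101.1, 270.1]
tcp_rot: [-3.139, 0.002, 0.962]
ft_force: [-0.5, -0.5, -1.4]
opening: 0.627
grip_force: 30.0
```

Request:
arm_command(
  targets=[
    [0,0,0,8,0],
    [0,0,0,16,0],
    [0,0,0,24,0],
    [0,0,0,32,0],
    [0,0,0,40,0],
  ],
)

```text
t: 8.95
eef_pos: [464.5, 101.1, 270.1]
tcp_rot: [-3.141, 0.003, 0.264]
ft_force: [-1.5, -0.8, -2.4]
opening: 0.625
grip_force: 30.0
```

Request:
arm_command(
  targets=[
    [0,0,0,8,0],
    [0,0,0,16,0],
    [0,0,0,21.7,0],
    [0,0,0,21.7,0],
  ],
)

```text
t: 9.35
eef_pos: [464.6, 101.1, 270.3]
tcp_rot: [3.141, 0.003, -0.11]
ft_force: [0.0, 0.8, -1.5]
opening: 0.629
grip_force: 30.0
```

Request:
arm_command(
  targets=[
    [4,44,0,0,0],
    [8,88,0,0,0],
    [13,132,0,0,0],
    [17,176,0,0,0],
    [21,210,0,0,0],
  ],
)

```text
t: 9.85
eef_pos: [462.5, -111.9, 270.9]
tcp_rot: [-3.141, 0.002, -0.106]
ft_force: [0.7, 0.3, -2.4]
opening: 0.627
grip_force: 30.0
```

Request:
arm_command(
  targets=[
    [0.6,9,0,0,0],
    [0.6,9,0,0,0],
    [0.6,9,0,0,0],
  ],
)

```text
t: 10.15
eef_pos: [462.6, -118.2, 271.3]
tcp_rot: [-3.141, 0.001, -0.108]
ft_force: [-0.3, 0.0, -1.1]
opening: 0.629
grip_force: 30.0
```

Run:
```python
from h import *;import pickle
s=env.state();c2=save('wrist','pics/w6.png');print(s['eef_pos'],s['tcp_rot'])
c=save('side','pics/s6.png');t=save('top','pics/t6.png');pickle.dump((c2,s,c,t),open('w6.pkl','wb'))
w=cv2.imread('pics/w6.png');a=cv2.resize(w[50:310,60:580],(800,400))
b=cv2.imread('pics/s6.png')[125:225,260:393];b=cv2.resize(b,(266,200),interpolation=cv2.INTER_CUBIC)
b2=cv2.imread('pics/t6.png')[165:240,325:425];b2=cv2.resize(b2,(266,200),interpolation=cv2.INTER_CUBIC)
z=np.zeros((200,268,3),np.uint8)
cv2.imwrite('pics/m6.png',np.clip(np.vstack([a,np.hstack([b,b2,z])])*1.6,0,255).astype(np.uint8))
```

```text
[ 462.62243628 -118.15400227  271.3274374 ] [-3.14084192e+00  1.25412147e-03 -1.07675976e-01]
```

View pics/m6.png

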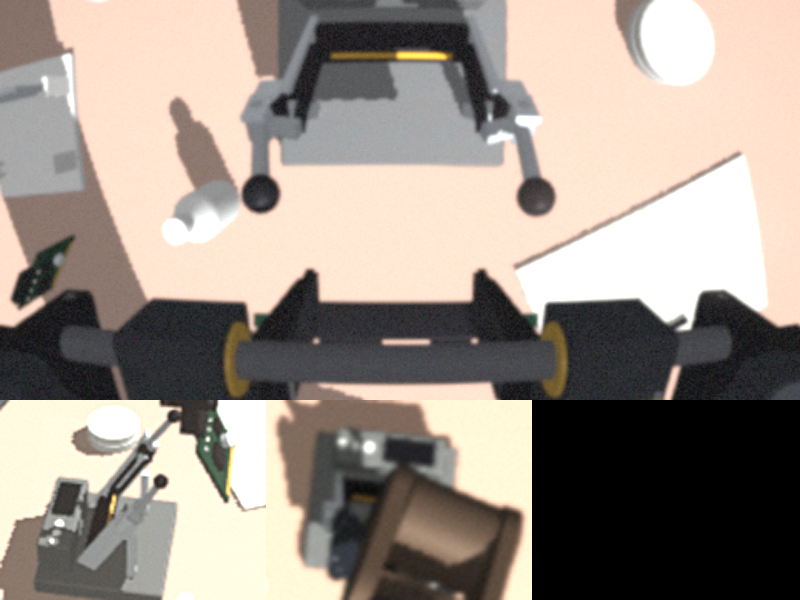

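The wrist view shows the left knob at (261,193), the right knob at (536,196), the gold connector bar from (330,55) to (452,56), and both toes pointing into the slot.

Run:
```python
from h import *;import pickle
c,s,sc,_=pickle.load(open('w6.pkl','rb'));S=np.load('side0.npz')
w=lambda X,Y:wray(c,s,60+X/1.5385-.2,50+Y/1.5385-.2)
sp=lambda X,Y:ray(S['W'],S['k'],260+X/2-.25,125+Y/2-.25)
kL=tri([w(261,193),sp(160,81)]);kR=tri([w(536,196),sp(173,17)]);print(kL,kR)
h=lambda X,Y,z:(lambda o,d:o+d*(z-o[2])/d[2])(*w(X,Y))
print('knobs at 216',h(261,193,216),h(536,196,216))
print('conn',h(330,56,80),h(452,56,80)); print('base near',h(284,163,28),h(503,164,28))
print('hinge',h(262,105,161),h(518,112,161))
```

```text
(array([499.06657806, -54.88449249, 215.01961131]), [np.float64(0.5779779938986727), np.float64(0.5779779938986069)]) (array([ 482.84165855, -190.8854138 ,  213.98091171]), [np.float64(0.8735015559710507), np.float64(0.8735015559712441)])
knobs at 216 [498.65037171 -55.23192633 216.        ] [ 482.4497025  -190.55106398  216.        ]
conn [573.67485534 -80.91251572  80.        ] [ 563.58418476 -171.6303221    80.        ]
base near [491.09427492 -21.57094003  28.        ] [ 469.09501605 -214.79724473   28.        ]
hinge [542.50006244 -46.79802292 161.        ] [ 521.5101174  -197.90401185  161.        ]
```

Request:
arm_command(
  targets=[
    [0,1,40,0,0],
    [0,1,75,0,0],
    [0,1,75,0,0],
    [14,1,75,0,0],
    [27,1,75,0,0],
  ],
)

```text
t: 10.8
eef_pos: [490.9, -122.5, 198.5]
tcp_rot: [3.141, -0.002, -0.108]
ft_force: [-0.0, -0.2, -0.6]
opening: 0.629
grip_force: 30.0
```

Request:
arm_command(
  targets=[
    [0,-10,0,0,0],
    [0,-20,0,0,0],
    [1,-28,0,0,0],
    [1,-36,0,0,0],
    [2,-44,0,0,0],
  ],
)

```text
t: 11.3
eef_pos: [496.2, -78.6, 197.3]
tcp_rot: [3.141, -0.0, -0.109]
ft_force: [-2.3, -3.2, 1.4]
opening: 0.626
grip_force: 33.4
```

Request:
arm_command(
  targets=[
    [0,-8,0,0,0],
    [1,-15,1,0,0],
    [2,-21,3,0,0],
    [2,-25,4,0,0],
    [2,-25,4,0,0],
  ],
)

```text
t: 11.8
eef_pos: [501.2, -54.2, 192.6]
tcp_rot: [-3.141, 0.0, -0.109]
ft_force: [-0.3, -1.6, -1.2]
opening: 0.628
grip_force: 31.9
```

Request:
arm_command(
  targets=[
    [0,-2.5,0,0,0],
    [0,-2.5,0,0,0],
    [-2,30,-4,0,0],
    [-4,60,-4,0,0],
    [-4,84,-4,0,0],
  ],
)

```text
t: 12.3
eef_pos: [487.9, -138.7, 197.1]
tcp_rot: [-3.141, -0.001, -0.109]
ft_force: [0.5, -0.3, -2.0]
opening: 0.628
grip_force: 30.0
```

Request:
arm_command(
  targets=[
    [0,8,0,0,0],
    [1,16,0,0,0],
    [2,24,0,0,0],
    [3,32,1,0,0],
    [4,39,3,0,0],
  ],
)

```text
t: 12.8
eef_pos: [487.9, -176.9, 193.8]
tcp_rot: [-3.141, 0.0, -0.108]
ft_force: [-2.2, 5.2, 0.7]
opening: 0.629
grip_force: 35.2
```

Request:
arm_command(
  targets=[
    [0,6,1,0,0],
    [0,11,1,0,0],
    [0,11,1,0,0],
  ],
)

```text
t: 13.1
eef_pos: [486.4, -188.3, 192.7]
tcp_rot: [-3.142, 0.001, -0.109]
ft_force: [-2.7, 1.3, 0.9]
opening: 0.627
grip_force: 32.4
```

Request:
arm_command(
  targets=[
    [-2,-25,-2,0,0],
    [-4,-50,-3,0,0],
    [-10,-66,-10,0,0],
    [-32,-66,-45,0,0],
    [-34,-66,-78,0,0],
  ],
)

```text
t: 13.6
eef_pos: [458.2, -117.7, 272.0]
tcp_rot: [3.141, 0.002, -0.108]
ft_force: [0.9, -0.6, -0.9]
opening: 0.627
grip_force: 30.0
```

Request:
arm_command(
  targets=[
    [0,0,0,0,0],
    [0,0,0,0,0],
  ],
)

```text
t: 13.8
eef_pos: [460.0, -118.7, 271.4]
tcp_rot: [3.141, -0.002, -0.109]
ft_force: [-0.4, 0.9, -2.0]
opening: 0.624
grip_force: 30.0
```

Run:
```python
from h import *;import pickle
s=env.state();c=save('wrist','pics/w7.png');sd=save('side','pics/s7.png');pickle.dump((c,s,sd),open('w7.pkl','wb'));print(s['eef_pos'],s['tcp_rot'],s['ft_force'])
g=cv2.cvtColor(c['frame'],cv2.COLOR_RGB2GRAY)
m=((g<50)*255).astype(np.uint8);m[245:]=0
n,l,st,ce=cv2.connectedComponentsWithStats(m)
for i in range(1,n):
    if st[i,4]>60:print(st[i],ce[i].round(1))
h=cv2.HoughCircles(cv2.medianBlur(g,3),cv2.HOUGH_GRADIENT,1,40,param1=100,param2=14,minRadius=9,maxRadius=18);print(h)
O=np.array([572.3,-127.4,75]);ya=np.radians(-6.5);hx=np.array([np.cos(ya),np.sin(ya),0]);y=np.array([-hx[1],hx[0],0])
z=.8660254*np.array([0,0,1])-.5*hx;x=np.cross(y,z)
for a in (h[0] if h is not None else []):
    if a[1]>240: continue
    o,d=wray(c,s,a[0],a[1]);p=o-O;t=-(p@x)/(d@x);q=p+d*t;print(a,'cage y,z',q@y,q@z,'r',np.hypot(abs(q@y)-78,q@z-99),'q',.5+np.arctan2(abs(q@y)-78,q@z-99))
```

```text
[ 459.99589087 -118.68472017  271.42886786] [ 3.14075728e+00 -2.00376738e-03 -1.08747350e-01] [-0.42175913  0.90310189 -1.96050693]
[ 51   0  20  22 264] [61.4 10.9]
[ 306   14   58   26 1438] [334.5  26.3]
[253  46  49  10 290] [275.4  50.5]
[331  47  26   8 137] [344.   50.8]
[ 235   61  155   77 3812] [310.5  88.9]
[162 155  21  21 324] [171.6 164.8]
[446 154  20  19 246] [454.7 161.4]
[   0  159   42   54 1125] [ 13.5 188.4]
[ 67 203  41  42 667] [ 85.3 226.2]
[244 226  22  19 260] [257.4 237.2]
[368 226  23  19 265] [376.1 237.4]
[ 95 238  26   7 131] [108.4 241.7]
[515 240  23   5  90] [525.1 242.3]
[[[455.5 163.5  11. ]
  [171.5 165.5  11.4]
  [ 59.5  11.5  10.2]
  [168.5  12.5  11.6]
  [493.5  62.5  17.4]
  [522.5 272.5  12.5]]]
[455.5 163.5  11. ] cage y,z -119.0481659564531 149.20015416784227 r 64.84602845867776 q 1.1854348585483419
[171.5 165.5  11.4] cage y,z 115.73106064190965 152.9137696024984 r 65.80522388013542 q 1.1106191729155221
[59.5 11.5 10.2] cage y,z 4711.320981137319 -4557.450414384497 r 6568.880709517325 q 2.858684259258737
[168.5  12.5  11.6] cage y,z 470.61623179980364 -636.4471005927297 r 833.6845585969131 q 3.1512354954481934
[493.5  62.5  17.4] cage y,z -310.345905140944 -140.57775515959585 r 333.7395996927482 q 2.871517485454784
```

The levers measure 1.11 rad (left) and 1.19 rad (right), and the knob radius of 65 mm confirms the cage pose. I'll rise, turn back, and move to just above the mouth.

Request:
arm_command(
  targets=[
    [0,0,-35,0,0],
    [0,0,-62,0,0],
    [0,0,-62,-8,0],
    [0,0,-62,-16,0],
    [0,0,-62,-24,0],
  ],
)

```text
t: 14.4
eef_pos: [459.8, -118.6, 331.7]
tcp_rot: [-3.14, 0.002, 0.316]
ft_force: [0.4, 0.7, -1.8]
opening: 0.629
grip_force: 30.0
```

Request:
arm_command(
  targets=[
    [0,0,0,-8,0],
    [0,0,0,-16,0],
    [0,0,0,-24,0],
    [0,0,0,-32,0],
    [0,0,0,-40,0],
  ],
)

```text
t: 14.9
eef_pos: [459.8, -118.6, 331.5]
tcp_rot: [-3.139, 0.0, 1.014]
ft_force: [-0.6, -0.9, -1.9]
opening: 0.626
grip_force: 30.0
```

Request:
arm_command(
  targets=[
    [0,0,0,-8,0],
    [0,0,0,-16,0],
    [0,0,0,-24,0],
    [0,0,0,-32,0],
    [0,0,0,-40,0],
  ],
)

```text
t: 15.4
eef_pos: [459.8, -118.6, 331.5]
tcp_rot: [-3.139, -0.001, 1.712]
ft_force: [-0.1, -0.2, -1.6]
opening: 0.628
grip_force: 30.0
```

Request:
arm_command(
  targets=[
    [0,0,0,-8,0],
    [0,0,0,-16,0],
    [0,0,0,-24,0],
    [0,0,0,-32,0],
    [0,0,0,-40,0],
  ],
)

```text
t: 15.9
eef_pos: [459.8, -118.6, 331.5]
tcp_rot: [-3.141, -0.002, 2.41]
ft_force: [0.3, 1.1, -1.5]
opening: 0.629
grip_force: 30.0
```

Request:
arm_command(
  targets=[
    [0,0,0,-8,0],
    [0,0,0,-16,0],
    [0,0,0,-24,0],
    [0,0,0,-32,0],
    [0,0,0,-35.7,0],
  ],
)

```text
t: 16.4
eef_pos: [459.8, -118.6, 331.5]
tcp_rot: [3.141, -0.003, 3.033]
ft_force: [-0.3, 0.2, -1.2]
opening: 0.628
grip_force: 30.0
```

Request:
arm_command(
  targets=[
    [0,0,0,0,0],
    [0,0,0,0,0],
  ],
)

```text
t: 16.6
eef_pos: [459.9, -118.6, 332.0]
tcp_rot: [3.141, -0.002, 3.025]
ft_force: [0.2, 0.5, -2.3]
opening: 0.627
grip_force: 30.0
```

```bash
cat >> h.py <<'E'
O=np.array([572.3,-127.4,75]);ya=np.radians(-6.5);hx=np.array([np.cos(ya),np.sin(ya),0]);hy=np.array([-hx[1],hx[0],0])
cz=.8660254*np.array([0,0,1])-.5*hx;cx=np.cross(hy,cz)
E
python3 - <<'E'
from h import *;import pickle
c,s,_=pickle.load(open('w7.pkl','rb'))
f=c['frame'].astype(int);m=((f[...,0]-f[...,2]>70)&(f[...,0]>110)&(f[...,1]-f[...,2]>40))[60:110,220:420]
v,u=np.nonzero(m);print('gold',u.min()+220,u.max()+220,v.min()+60,v.max()+60,len(u))
for uu in(u.min()+220,u.max()+220.):
    vv=v[np.abs(u+220-uu)<3].mean()+60;o,d=wray(c,s,uu,vv);p=o-O;q=p+d*((80-o[2])/d[2]);print(q@hy,q@cx,q@cz)
s=env.state();e=s['eef_pos'];print(e,s['tcp_rot'],s['ft_force'],(e-O)@hx,(e-O)@hy)
# shift to put lower edge at cage z=125
tgt=O+125*cz-54.4*hx+84.6*np.array([0,0,1]);
M=R.from_euler('xyz',s['tcp_rot']).as_matrix();print('tool shift',M.T@(tgt-e))
E
```

```text
gold 316 348 82 86 148
-2.939329343630577 -1.1296680932098782 6.4257168598412235
-39.73511786011036 -0.9017719673004501 6.294140969625169
[ 459.89328166 -118.58886227  332.02989582] [ 3.14112068e+00 -1.55923192e-03  3.02522047e+00] [ 0.16200778  0.50642716 -2.25514928] -112.6816008415414 -3.9703033026947416
tool shift [ 4.12992582  3.92765104 64.18509924]
```

Request:
arm_command(
  targets=[
    [4.1,3.9,25,0,0],
    [4.1,3.9,50,0,0],
    [4.1,3.9,62,0,0],
    [4.1,3.9,62,0,0],
    [4.1,3.9,62,0,0],
  ],
)

```text
t: 17.1
eef_pos: [456.5, -114.3, 271.1]
tcp_rot: [3.141, -0.0, 3.026]
ft_force: [0.4, 0.7, -1.9]
opening: 0.626
grip_force: 30.0
```

Run:
```python
from h import *;import pickle
s=env.state();print(s['eef_pos'],s['tcp_rot'],s['ft_force'])
sd=save('side','pics/s8.png');w=save('wrist','pics/w8.png');t=save('top','pics/t8.png');pickle.dump((w,s,sd,t),open('w8.pkl','wb'))
a=cv2.resize(cv2.imread('pics/s8.png')[105:205,285:385],(600,600),interpolation=cv2.INTER_CUBIC)
b=cv2.resize(cv2.imread('pics/w8.png')[110:310,220:420],(200,200));b2=cv2.resize(cv2.imread('pics/t8.png')[175:235,335:395],(200,200))
b3=cv2.resize(cv2.imread('pics/t8.png')[175:235,380:440],(200,200))
cv2.imwrite('pics/m8.png',np.clip(np.hstack([a,np.vstack([b,b2,b3])])*1.8,0,255).astype(np.uint8))
```

```text
[ 456.50205783 -114.31019903  271.11507521] [ 3.14146036e+00 -1.37193193e-04  3.02636820e+00] [ 0.39110587  0.65390878 -1.93541328]
```

View pics/m8.png

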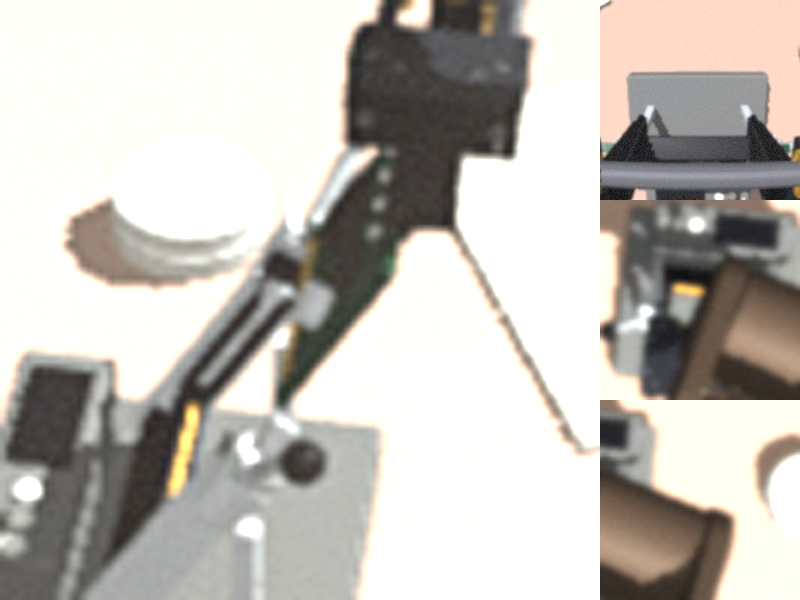

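The side crop shows the board just above the mouth. Its +y edge runs from the lower corner (283,400) to the shoulder (395,268), nearly parallel to the far guide. I'll fit that edge in cage coordinates.

```bash
cat > edge.py <<'E'
from h import *;import pickle
w,s,sd,t=pickle.load(open('w8.pkl','rb'));S=np.load('side0.npz');im=sd['frame'].astype(float).min(2)
e=s['eef_pos'];pts=[]
for v in range(152,170):
    row=im[v,325:365];i=int(np.argmin(np.where(np.arange(40)<3,row,row)[: ]));
    # boundary: last crossing of mid level going left from bright right side
    m=(row.min()+row[-1])/2;j=39
    while row[j]>m:j-=1
    u=325+j+(m-row[j])/(row[j+1]-row[j]);pts.append((u,v))
def cage(u,v,yy):
    o,d=ray(S['W'],S['k'],u,v);p=o-O;q=p+d*((yy-p@hy)/(d@hy));return np.array([q@cx,q@cz])
yy=(e-O)@hy+60
C=np.array([cage(u,v,yy) for u,v in pts]);print(np.round(np.c_[pts,C],1)[::2],yy-60)
f=np.polyfit(C[:,1],C[:,0],1);print('tilt off cage (deg, + = more upright top to +x)',np.degrees(np.arctan(f[0])),'x at z=100,130,200',np.polyval(f,[100,130,200]))
print('lower corner',cage(285+281/6,105+401/6,yy))
E
python3 edge.py
```

```text
[[349.  152.    4.3 211.3]
 [347.5 154.    3.6 203.4]
 [345.9 156.    3.4 195. ]
 [344.  158.    3.5 186.3]
 [342.3 160.    3.3 177.8]
 [340.7 162.    2.9 169.3]
 [339.1 164.    2.6 160.6]
 [337.3 166.    2.7 151.6]
 [335.7 168.    2.1 143. ]] -0.10304136295493294
tilt off cage (deg, + = more upright top to +x) 1.5098712523106337 x at z=100,130,200 [1.05665095 1.84740074 3.69248358]
lower corner [  3.06162293 124.52536512]
```

```bash
cat >> edge.py <<'E'
g=cv2.cvtColor(sd['frame'],cv2.COLOR_RGB2GRAY)
n,l,st,ce=cv2.connectedComponentsWithStats((g[174:192,326:345]<40).astype(np.uint8))
for i in range(1,n):print(st[i],ce[i]+[326,174])
for q in(1.11,1.15,1.2):
    yk=78-65*np.sin(.5-q);print(yk,99+65*np.cos(.5-q),cage(*(ce[1]+[326,174]),yk))
    W=np.linalg.inv(S['W']);p=W[:3,:3]@(O+yk*hy+(99+65*np.cos(.5-q))*cz)+W[:3,3];print(p[:2]/p[2]*S['k'][0]+S['k'][1:])
E
python3 edge.py|tail -8
```

```text
lower corner [  3.06162293 124.52536512]
[ 6  5  6  6 23] [334.34782609 181.91304348]
115.2363849065313 152.27712115995615 [-3.54094323e-02  1.47325222e+02]
[335.34187329 180.82347275]
117.33711637284256 150.74544690568862 [  0.80103827 149.24790674]
[334.9165114 181.7282716]
119.87414967044992 148.71474217349174 [  1.81120816 151.56991437]
[334.36570429 182.8611898 ]
```

The board stands about 4 mm too far along cage +x and 1.5° too upright. I'll shift it -4 mm and start down the guides slowly.

Request:
arm_command(
  targets=[
    [3.5,0,2,0,0],
    [-1,0,9,0,0],
    [-5,0,16.5,0,0],
    [-9,0,23.6,0,0],
    [-9,0,23.6,0,0],
  ],
)

```text
t: 17.75
eef_pos: [465.4, -115.2, 246.0]
tcp_rot: [3.141, -0.002, 3.027]
ft_force: [0.7, -0.1, -1.8]
opening: 0.63
grip_force: 30.0
```

Request:
arm_command(
  targets=[
    [-2,0,3.5,0,0],
    [-4,0,7,0,0],
    [-6,0,10.4,0,0],
    [-8,0,13.9,0,0],
    [-8,0,13.9,0,0],
  ],
)

```text
t: 18.25
eef_pos: [473.3, -116.1, 232.9]
tcp_rot: [3.141, -0.001, 3.027]
ft_force: [-0.1, -0.1, -1.7]
opening: 0.626
grip_force: 30.0
```

Request:
arm_command(
  targets=[
    [-2,0,3.5,0,0],
    [-4,0,7,0,0],
    [-6,0,10.4,0,0],
    [-8,0,13.9,0,0],
    [-8,0,13.9,0,0],
  ],
)

```text
t: 18.75
eef_pos: [481.2, -117.0, 219.0]
tcp_rot: [3.141, -0.001, 3.027]
ft_force: [0.9, 0.3, -1.2]
opening: 0.623
grip_force: 30.0
```

```bash
cat > edge2.py <<'E'
from h import *;import pickle
s=env.state();sd=env.read_camera('side');S=np.load('side0.npz');im=sd['frame'].astype(float).min(2)
cv2.imwrite('pics/s9.png',sd['frame'][:,:,::-1])
e=s['eef_pos'];print(e,s['ft_force'],s['moment'])
def cage(u,v,yy):
    o,d=ray(S['W'],S['k'],u,v);p=o-O;q=p+d*((yy-p@hy)/(d@hy));return np.array([q@cx,q@cz])
yy=(e-O)@hy+60;W=np.linalg.inv(S['W']);C=[]
for z in np.arange(60,205,5):
    P=O+yy*hy+z*cz-3*cx;p=W[:3,:3]@P+W[:3,3];u,v=p[:2]/p[2]*S['k'][0]+S['k'][1:]
    v=int(round(v));a=int(u)-9;row=im[v,a:a+24];d=np.diff(row);k=int(np.argmax(d));
    m=(row[max(k-2,0)]+row[min(k+3,23)])/2;j=k
    uu=a+j+np.clip((m-row[j])/(row[j+1]-row[j]+1e-9),0,1);C.append([uu,v,*cage(uu,v,yy),d[k]])
C=np.array(C);print(np.round(C,1))
E
python3 edge2.py
```

```text
[ 481.20916361 -117.03295752  218.96568203] [ 0.93652024  0.3196266  -1.22093596] [ 0.08136302  0.01977873 -0.02124114]
[[ 3.128e+02  1.860e+02  1.710e+01  4.430e+01  3.400e+01]
 [ 3.136e+02  1.850e+02  1.740e+01  4.920e+01  1.700e+01]
 [ 3.290e+02  1.840e+02 -1.460e+01  8.040e+01  1.900e+01]
 [ 3.375e+02  1.830e+02 -3.100e+01  9.880e+01  2.200e+01]
 [ 3.384e+02  1.820e+02 -3.100e+01  1.036e+02  3.800e+01]
 [ 3.250e+02  1.810e+02  1.000e-01  8.320e+01  5.600e+01]
 [ 3.242e+02  1.800e+02  3.700e+00  8.520e+01  5.500e+01]
 [ 3.240e+02  1.790e+02  6.200e+00  8.800e+01  5.500e+01]
 [ 3.240e+02  1.780e+02  8.100e+00  9.130e+01  8.200e+01]
 [ 3.240e+02  1.770e+02  1.000e+01  9.460e+01  1.070e+02]
 [ 3.242e+02  1.760e+02  1.140e+01  9.820e+01  6.400e+01]
 [ 3.300e+02  1.750e+02  9.000e-01  1.115e+02  5.300e+01]
 [ 3.301e+02  1.740e+02  2.700e+00  1.148e+02  3.700e+01]
 [ 3.334e+02  1.730e+02 -2.600e+00  1.237e+02  4.700e+01]
 [ 3.338e+02  1.720e+02 -1.400e+00  1.274e+02  5.500e+01]
 [ 3.347e+02  1.710e+02 -1.300e+00  1.320e+02  4.700e+01]
 [ 3.354e+02  1.700e+02 -1.100e+00  1.364e+02  5.600e+01]
 [ 3.370e+02  1.680e+02 -6.000e-01  1.452e+02  4.700e+01]
 [ 3.380e+02  1.670e+02 -7.000e-01  1.499e+02  4.200e+01]
 [ 3.390e+02  1.660e+02 -1.000e+00  1.546e+02  4.500e+01]
 [ 3.396e+02  1.650e+02 -4.000e-01  1.586e+02  6.100e+01]
 [ 3.397e+02  1.640e+02  1.200e+00  1.618e+02  5.500e+01]
 [ 3.398e+02  1.630e+02  2.900e+00  1.650e+02  4.500e+01]
 [ 3.404e+02  1.620e+02  3.600e+00  1.688e+02  5.200e+01]
 [ 3.406e+02  1.610e+02  5.100e+00  1.721e+02  6.400e+01]
 [ 3.407e+02  1.600e+02  6.700e+00  1.752e+02  6.700e+01]
 [ 3.424e+02  1.580e+02  6.800e+00  1.839e+02  5.300e+01]
 [ 3.499e+02  1.570e+02 -6.700e+00  1.987e+02  5.000e+01]
 [ 3.497e+02  1.560e+02 -4.500e+00  2.013e+02  7.100e+01]]
```

The edge now reads about cage x = -1 to -3, in line with the slot, with no contact force. I continue down, easing the lean in.

Request:
arm_command(
  targets=[
    [-1.7,0,3.6,0,0],
    [-3.3,0,7.3,0,0],
    [-5,0,10.9,0,0],
    [-6.6,0,14.5,0,0],
    [-6.6,0,14.5,0,0],
  ],
)

```text
t: 19.3
eef_pos: [488.1, -117.9, 204.6]
tcp_rot: [3.142, 0.0, 3.028]
ft_force: [1.1, -0.3, -1.8]
opening: 0.628
grip_force: 30.0
```

Request:
arm_command(
  targets=[
    [-1.8,0,3.6,0,0],
    [-3.6,0,7.2,0,0],
    [-5.5,0,10.8,0,0],
    [-5.5,0,10.8,0,0],
  ],
)

```text
t: 19.7
eef_pos: [493.5, -118.5, 193.8]
tcp_rot: [3.142, 0.0, 3.028]
ft_force: [3.7, -0.5, -2.1]
opening: 0.626
grip_force: 30.0
```

Request:
arm_command(
  targets=[
    [-2.2,0,3.3,0,0],
    [-4.2,0,6.8,0,0],
    [-6.2,0,10.2,0,0],
    [-6.2,0,10.2,0,0],
  ],
)

```text
t: 20.1
eef_pos: [499.6, -119.2, 183.5]
tcp_rot: [3.141, -0.0, 3.028]
ft_force: [2.0, -0.3, -1.6]
opening: 0.627
grip_force: 30.0
```

```bash
python3 edge2.py | awk 'NR==1||NR==2||NR>12'
```

```text
[ 499.57026524 -119.17272102  183.46946338] [ 1.95997182 -0.33350037 -1.62343199] [-0.11212046 -0.74297302  0.15964477]
[[ 3.136e+02  1.860e+02  1.550e+01  4.570e+01  3.300e+01]
 [ 3.298e+02  1.750e+02  1.300e+00  1.111e+02  5.000e+01]
 [ 3.295e+02  1.740e+02  3.900e+00  1.138e+02  4.900e+01]
 [ 3.329e+02  1.730e+02 -1.500e+00  1.228e+02  4.600e+01]
 [ 3.327e+02  1.720e+02  8.000e-01  1.256e+02  5.100e+01]
 [ 3.329e+02  1.710e+02  2.400e+00  1.290e+02  5.100e+01]
 [ 3.332e+02  1.700e+02  3.700e+00  1.326e+02  5.000e+01]
 [ 3.340e+02  1.680e+02  5.800e+00  1.401e+02  4.700e+01]
 [ 3.350e+02  1.670e+02  5.500e+00  1.449e+02  4.600e+01]
 [ 3.426e+02  1.660e+02 -8.500e+00  1.605e+02  5.000e+01]
 [ 3.426e+02  1.650e+02 -6.500e+00  1.635e+02  6.700e+01]
 [ 3.426e+02  1.640e+02 -4.600e+00  1.665e+02  7.200e+01]
 [ 3.426e+02  1.630e+02 -2.800e+00  1.694e+02  6.800e+01]
 [ 3.426e+02  1.620e+02 -1.000e+00  1.724e+02  6.800e+01]
 [ 3.426e+02  1.610e+02  9.000e-01  1.753e+02  6.700e+01]
 [ 3.427e+02  1.590e+02  4.400e+00  1.814e+02  7.500e+01]
 [ 3.427e+02  1.580e+02  6.200e+00  1.842e+02  7.700e+01]
 [ 3.428e+02  1.570e+02  7.900e+00  1.872e+02  4.200e+01]
 [ 3.503e+02  1.560e+02 -5.700e+00  2.022e+02  5.500e+01]]
```

Request:
arm_command(
  targets=[
    [-2,0,3.5,0,0],
    [-4,0,6.9,0,0],
    [-6,0,10.4,0,0],
    [-6,0,10.4,0,0],
  ],
)

```text
t: 20.55
eef_pos: [505.5, -119.9, 173.1]
tcp_rot: [3.141, -0.0, 3.028]
ft_force: [3.7, -0.5, -1.5]
opening: 0.628
grip_force: 30.0
```

Request:
arm_command(
  targets=[
    [-1.1,0,1.9,0,0],
    [-2.2,0,3.8,0,0],
    [-2.2,0,3.8,0,0],
  ],
)

```text
t: 20.85
eef_pos: [507.6, -120.1, 169.6]
tcp_rot: [3.142, -0.0, 3.028]
ft_force: [2.8, 0.0, -1.6]
opening: 0.629
grip_force: 30.0
```

Request:
arm_command(
  targets=[
    [-1,0,1.7,0,0],
    [-1,0,1.7,0,0],
  ],
)

```text
t: 21.05
eef_pos: [508.5, -120.2, 168.0]
tcp_rot: [3.142, -0.0, 3.027]
ft_force: [1.8, -0.4, -1.0]
opening: 0.627
grip_force: 30.0
```

Request:
arm_command(
  targets=[
    [-1,0,1.7,0,0],
    [-1,0,1.7,0,0],
  ],
)

```text
t: 21.25
eef_pos: [509.5, -120.3, 166.3]
tcp_rot: [3.142, -0.0, 3.027]
ft_force: [1.4, -1.0, 0.0]
opening: 0.63
grip_force: 30.0
```

Request:
arm_command(
  targets=[
    [-0.7,0,1.2,0,0],
    [-0.7,0,1.2,0,0],
  ],
)

```text
t: 21.45
eef_pos: [510.1, -120.4, 165.2]
tcp_rot: [3.142, -0.0, 3.028]
ft_force: [-0.2, -0.2, 2.3]
opening: 0.624
grip_force: 30.0
```

The wrist force swung by about 5 N along the slot axis, so the board is on the connector. I hold briefly and open only to 0.78, so the fingers stay clear of the toes.

Request:
arm_command(
  targets=[
    [0,0,0,0,0],
    [0,0,0,0,0.78],
    [0,0,0,0,0.78],
    [0,0,0,0,0.78],
    [0,0,0,0,0.78],
  ],
)

```text
t: 21.95
eef_pos: [510.1, -120.3, 165.1]
tcp_rot: [3.141, -0.0, 3.027]
ft_force: [-0.3, -0.6, 1.0]
opening: 0.776
grip_force: 0.0
```

Run:
```python
from h import *
s=env.state();print(s['eef_pos'],s['ft_force'],s['opening'],s['grip_force'],s['t'])
```

```text
[ 510.05276852 -120.32088381  165.12324417] [-0.3403202  -0.64307988  0.99642027] 0.7763354342791027 0.0 21.95
```

Request:
arm_command(
  targets=[
    [0,0,-8,0,0.78],
    [0,0,-20,0,0.78],
    [0,0,-50,0,0.78],
    [0,0,-80,0,0.78],
    [0,0,-105,0,0.78],
  ],
)

```text
t: 22.45
eef_pos: [510.2, -120.4, 272.9]
tcp_rot: [-3.141, 0.002, 3.027]
ft_force: [0.5, -0.1, -0.0]
opening: 0.781
grip_force: 0.0
```

Request:
arm_command(
  targets=[
    [4,40,0,0,0],
    [8,80,0,0,0],
    [12,120,0,0,0],
    [15.4,156,0,0,0],
    [15.4,156,35,0,0],
  ],
)

```text
t: 22.95
eef_pos: [514.3, 39.6, 239.3]
tcp_rot: [3.14, 0.008, 3.031]
ft_force: [1.9, -0.6, -0.9]
opening: 0.415
grip_force: 0.0
```

```bash
cat > chk.py <<'E'
from h import *
s=env.state();sd=env.read_camera('side');S=np.load('side0.npz');e=s['eef_pos'];print(s['t'],e,s['ft_force'],s['opening'],'rel',(e-O)@hx,(e-O)@hy)
cv2.imwrite('pics/chk%d.png'%(s['t']*100),sd['frame'][:,:,::-1])
def cage(u,v,yy):
    o,d=ray(S['W'],S['k'],u,v);p=o-O;q=p+d*((yy-p@hy)/(d@hy));return np.round([q@cx,q@cz],1)
g=cv2.cvtColor(sd['frame'],cv2.COLOR_RGB2GRAY)
n,l,st,ce=cv2.connectedComponentsWithStats((g[115:200,300:370]<45).astype(np.uint8))
for i in range(1,n):
    if 12<st[i,4]<150:print(st[i][2:],np.round(ce[i]+[300,115],1))
E
python3 chk.py
```

```text
22.95 [514.29451904  39.61247573 239.26212836] [ 1.85391563 -0.55516041 -0.92635301] 0.41502708313515374 rel -76.53896234648127 159.37248857122432
```

Request:
arm_command(
  targets=[
    [0,0,0,0,0],
    [0,0,0,0,0],
    [0,0,20,0,0],
    [0,0,37,0,0],
    [0,0,37,0,0],
  ],
)

```text
t: 23.5
eef_pos: [512.4, 35.6, 198.0]
tcp_rot: [-3.142, -0.001, 3.026]
ft_force: [-1.0, -0.3, 1.7]
opening: 0.007
grip_force: 0.0
```

Request:
arm_command(
  targets=[
    [0,-10,0,0,0],
    [0,-20,0,0,0],
    [0,-28,0,0,0],
    [1,-36,0,0,0],
    [1,-36,0,0,0],
  ],
)

```text
t: 24.0
eef_pos: [507.1, 4.0, 203.1]
tcp_rot: [3.133, 0.003, 3.025]
ft_force: [-17.2, 35.9, 50.4]
opening: 0.006
grip_force: 25.4
```

Request:
arm_command(
  targets=[
    [1,-8,0,0,0],
    [1,-16,0,0,0],
    [2,-24,0,0,0],
    [2,-31,0,0,0],
    [2,-31,0,0,0],
  ],
)

```text
t: 24.5
eef_pos: [502.1, -31.0, 198.9]
tcp_rot: [-3.141, 0.001, 3.026]
ft_force: [0.1, -0.0, 0.7]
opening: 0.005
grip_force: 0.0
```

```bash
python3 chk.py
```

```text
24.5 [502.12465383 -30.98936264 198.86716113] [ 0.12817992 -0.0174499   0.72971902] 0.005048445643496576 rel -80.63824290595399 87.84682115346743
```

The tip rode over the left knob with a 50 N spike, so the knob sits lower than I assumed. I'll back off upward and re-measure both knobs with the wrist camera.

Request:
arm_command(
  targets=[
    [0,0,-40,0,0],
    [0,0,-80,0,0],
    [-20,-30,-110,0,0],
    [-40,-60,-120,0,0],
    [-45,-88,-120,0,0],
  ],
)

```text
t: 25.05
eef_pos: [538.2, -124.2, 319.7]
tcp_rot: [-3.141, 0.003, 3.028]
ft_force: [-0.3, -0.3, 0.0]
opening: 0.003
grip_force: 0.0
```

Request:
arm_command(
  targets=[
    [0,0,0,0,0],
    [0,0,0,0,0],
  ],
)

```text
t: 25.25
eef_pos: [536.4, -122.8, 317.6]
tcp_rot: [3.141, -0.001, 3.026]
ft_force: [0.2, 0.8, -1.5]
opening: 0.004
grip_force: 0.0
```

```bash
cat > kn.py <<'E'
from h import *;import sys
s=env.state();c=save('wrist','pics/k%d.png'%(s['t']*100));e=s['eef_pos'];print(s['t'],e,s['tcp_rot'],s['ft_force'],'rel',(e-O)@hx,(e-O)@hy)
g=cv2.cvtColor(c['frame'],cv2.COLOR_RGB2GRAY)
h=cv2.HoughCircles(cv2.medianBlur(g,3),cv2.HOUGH_GRADIENT,1,20,param1=100,param2=11,minRadius=7,maxRadius=16)
def cg(u,v):
    o,d=wray(c,s,u,v);p=o-O;q=p-d*((p@cx)/(d@cx));return q@hy,q@cz
for a in h[0]:
    y,z=cg(a[0],a[1])
    if abs(y)<160 and 60<z<200: print(a,'mean',g[int(a[1])-3:int(a[1])+4,int(a[0])-3:int(a[0])+4].mean().round(),'y,z',round(y,1),round(z,1),'r',np.hypot(abs(y)-78,z-99).round(1),'q',(.5+np.arctan2(abs(y)-78,z-99)).round(3))
E
python3 kn.py
```

```text
25.25 [ 536.41791038 -122.77283969  317.62364347] [ 3.14122059e+00 -1.27375190e-03  3.02594377e+00] [ 0.23604131  0.8194142  -1.4753481 ] rel -36.17524378451031 0.5354483915487551
[394.5 148.5  10.2] mean 39.0 y,z 69.5 165.9 r 67.4 q 0.374
[193.5 157.5   9. ] mean 33.0 y,z -119.1 149.5 r 65.1 q 1.184
[271.5 169.5  11.8] mean 70.0 y,z -46.9 110.7 r 33.3 q -0.713
[381.5 179.5  13.1] mean 71.0 y,z 75.6 76.0 r 23.2 q -2.536
```

The left lever did swing in, to 0.37 rad. The fingers taper towards the tip, which is why they rode up. For the right knob I'll push from lower down, with the thicker part of the fingers.

Request:
arm_command(
  targets=[
    [10,-40,20,0,0],
    [20,-80,35,0,0],
    [30,-120,38,0,0],
    [41,-156,38,0,0],
    [41,-156,60,0,0],
  ],
)

```text
t: 25.8
eef_pos: [477.7, -275.5, 259.7]
tcp_rot: [-3.139, 0.003, 3.025]
ft_force: [0.6, 0.7, 0.5]
opening: 0.003
grip_force: 0.0
```

Request:
arm_command(
  targets=[
    [0,0,40,0,0],
    [0,0,79,0,0],
    [0,0,79,0,0],
    [0,6,79,0,0],
    [0,12,79,0,0],
  ],
)

```text
t: 26.3
eef_pos: [480.5, -260.4, 181.1]
tcp_rot: [-3.14, 0.002, 3.028]
ft_force: [-0.4, -0.5, 0.2]
opening: 0.004
grip_force: 0.0
```

Request:
arm_command(
  targets=[
    [0,5,0,0,0],
    [0,10,0,0,0],
    [0,15,-2,0,0],
    [0,15,-2,0,0],
  ],
)

```text
t: 26.7
eef_pos: [481.8, -248.0, 184.5]
tcp_rot: [-3.136, 0.005, 3.028]
ft_force: [-7.4, -13.6, 13.9]
opening: 0.006
grip_force: 8.0
```

The grippy fingers nearly jam because the knob must rise along its arc. I'll follow that arc instead.

Request:
arm_command(
  targets=[
    [1,4,-3,0,0],
    [2,8.2,-5,0,0],
    [3.6,17.4,-7.5,0,0],
    [4.5,27,-9,0,0],
    [4.6,36.7,-9,0,0],
  ],
)

```text
t: 27.2
eef_pos: [481.4, -209.1, 192.2]
tcp_rot: [-3.139, 0.003, 3.028]
ft_force: [-1.0, -4.3, 4.5]
opening: 0.006
grip_force: 2.1
```

Request:
arm_command(
  targets=[
    [-0.5,6,1,0,0],
    [-0.5,10,1,0,0],
    [-0.5,10,1,0,0],
  ],
)

```text
t: 27.5
eef_pos: [482.7, -198.4, 189.3]
tcp_rot: [3.141, 0.0, 3.028]
ft_force: [0.1, -0.1, 0.1]
opening: 0.008
grip_force: 0.0
```

Request:
arm_command(
  targets=[
    [-0.5,3,1,0,0],
    [-1,6,2,0,0],
    [-1.5,9,3,0,0],
    [-1.5,9,3,0,0],
  ],
)

```text
t: 27.9
eef_pos: [485.0, -190.0, 186.0]
tcp_rot: [3.141, -0.0, 3.028]
ft_force: [-1.1, -3.2, 2.0]
opening: 0.006
grip_force: 1.4
```

Request:
arm_command(
  targets=[
    [0,-10,0,0,0],
    [0,-15,-30,0,0],
    [0,-15,-70,0,0],
    [0,20,-90,0,0],
    [-10,60,-95,0,0],
  ],
)

```text
t: 28.4
eef_pos: [501.9, -132.4, 283.5]
tcp_rot: [-3.141, 0.003, 3.025]
ft_force: [0.8, -0.9, -0.1]
opening: 0.004
grip_force: 0.0
```

Request:
arm_command(
  targets=[
    [-10,18,-20,0,0],
    [-32,18,-30,0,0],
    [-32,18,-30,0,0],
    [-32,18,-30,0,0],
  ],
)

```text
t: 28.8
eef_pos: [535.4, -117.8, 310.5]
tcp_rot: [3.141, -0.001, 3.028]
ft_force: [0.5, -0.9, -0.1]
opening: 0.005
grip_force: 0.0
```

```bash
python3 kn.py
```

```text
28.8 [ 535.36502358 -117.76540794  310.47608801] [ 3.14095814e+00 -1.16925203e-03  3.02750635e+00] [ 0.47552532 -0.8837994  -0.12114684] rel -37.78821984956534 5.391501483052233
[251.5 153.5  10.6] mean 36.0 y,z -51.8 160.9 r 67.2 q 0.1
[390.5 151.5  10.6] mean 39.0 y,z 69.1 165.3 r 66.9 q 0.367
[273.5 169.5   9.6] mean 55.0 y,z -37.9 118.8 r 44.8 q -0.613
[368.5 153.5  12.8] mean 91.0 y,z 50.5 160.0 r 66.9 q 0.076
```

Request:
arm_command(
  targets=[
    [15,35,0,0,0],
    [30,70,0,0,0],
    [44,97,20,0,0],
    [44,97,60,0,0],
    [44,97,90,0,0],
  ],
)

```text
t: 29.35
eef_pos: [501.5, -15.7, 219.6]
tcp_rot: [3.141, -0.001, 3.028]
ft_force: [1.8, -0.9, -0.3]
opening: 0.008
grip_force: 0.0
```

Request:
arm_command(
  targets=[
    [0,0,28,0,0],
    [0,0,28,0,0],
    [0,-7,28,0,0],
    [0,-14,28,0,0],
    [0,-14,28,0,0],
  ],
)

```text
t: 29.85
eef_pos: [501.7, -31.2, 194.4]
tcp_rot: [-3.142, 0.002, 3.026]
ft_force: [-0.3, 0.8, 0.5]
opening: 0.005
grip_force: 0.0
```

Request:
arm_command(
  targets=[
    [-0.5,-4,1,0,0],
    [-1,-8,2,0,0],
    [-2,-12,3.5,0,0],
    [-3,-16,5,0,0],
    [-3,-16,5,0,0],
  ],
)

```text
t: 30.35
eef_pos: [502.4, -46.6, 188.0]
tcp_rot: [3.141, -0.001, 3.027]
ft_force: [-0.9, 2.0, 3.4]
opening: 0.005
grip_force: 1.4
```

Request:
arm_command(
  targets=[
    [-0.7,-3,1.2,0,0],
    [-1.3,-5.5,2.3,0,0],
    [-1.3,-5.5,2.3,0,0],
  ],
)

```text
t: 30.65
eef_pos: [502.7, -50.7, 186.1]
tcp_rot: [3.139, -0.001, 3.027]
ft_force: [-3.9, 12.4, 8.6]
opening: 0.006
grip_force: 6.5
```

Request:
arm_command(
  targets=[
    [0,-1.5,0.5,0,0],
    [0,-1.5,0.5,0,0],
  ],
)

```text
t: 30.85
eef_pos: [502.7, -51.1, 185.9]
tcp_rot: [3.138, -0.001, 3.027]
ft_force: [-3.1, 21.4, 12.5]
opening: 0.007
grip_force: 10.2
```

Request:
arm_command(
  targets=[
    [0,-1.5,0.5,0,0],
    [0,-1.5,0.5,0,0],
  ],
)

```text
t: 31.05
eef_pos: [502.7, -51.5, 185.7]
tcp_rot: [3.136, -0.0, 3.027]
ft_force: [-2.5, 31.1, 17.5]
opening: 0.004
grip_force: 14.0
```

The left lever has reached a hard stop, with force rising and no motion. I back off and finish the right lever.

Request:
arm_command(
  targets=[
    [0,12,0,0,0],
    [0,20,-20,0,0],
    [0,20,-65,0,0],
    [0,0,-105,0,0],
    [0,-40,-110,0,0],
  ],
)

```text
t: 31.55
eef_pos: [499.8, -94.5, 299.2]
tcp_rot: [-3.14, 0.007, 3.031]
ft_force: [0.7, -1.0, -0.3]
opening: 0.006
grip_force: 0.0
```

Request:
arm_command(
  targets=[
    [-20,-20,-10,0,0],
    [-40,-26,-15,0,0],
    [-40,-26,-15,0,0],
    [-40,-26,-15,0,0],
  ],
)

```text
t: 31.95
eef_pos: [534.8, -125.2, 309.2]
tcp_rot: [-3.142, -0.001, 3.027]
ft_force: [0.5, 0.4, 0.7]
opening: 0.0
grip_force: 0.0
```

```bash
python3 kn.py
```

```text
31.95 [ 534.84825046 -125.17125458  309.16011922] [-3.14150998e+00 -1.15755280e-03  3.02723868e+00] [0.47653485 0.42967746 0.72416685] rel -37.46330543574541 -2.0252396897143505
[259.5 153.5  10.9] mean 36.0 y,z -52.0 160.2 r 66.5 q 0.098
[372.5 154.5  11.1] mean 39.0 y,z 46.8 157.4 r 66.2 q 0.009
[281.5 171.5  13.2] mean 62.0 y,z -37.9 112.3 r 42.3 q -0.75
[376.5 175.5   8.2] mean 110.0 y,z 61.0 99.7 r 17.0 q -1.027
```

Request:
arm_command(
  targets=[
    [20,-40,0,0,0],
    [42,-84,0,0,0],
    [42,-84,40,0,0],
    [42,-84,80,0,0],
    [42,-84,123,0,0],
  ],
)

```text
t: 32.5
eef_pos: [483.1, -203.5, 186.1]
tcp_rot: [-3.141, 0.001, 3.027]
ft_force: [0.8, 1.0, -0.9]
opening: 0.007
grip_force: 0.0
```

Request:
arm_command(
  targets=[
    [0,0,0,0,0],
    [0,6,0,0,0],
    [0,12,0,0,0],
    [-0.5,15,1,0,0],
    [-1,18,2,0,0],
  ],
)

```text
t: 33.0
eef_pos: [487.6, -186.3, 186.7]
tcp_rot: [-3.139, 0.003, 3.028]
ft_force: [-5.9, -14.1, 13.0]
opening: 0.011
grip_force: 7.7
```

Request:
arm_command(
  targets=[
    [-0.5,1.5,0.5,0,0],
    [-0.5,1.5,0.5,0,0],
  ],
)

```text
t: 33.2
eef_pos: [488.0, -186.1, 186.6]
tcp_rot: [-3.137, 0.003, 3.028]
ft_force: [-7.5, -11.6, 14.6]
opening: 0.003
grip_force: 7.6
```

Request:
arm_command(
  targets=[
    [-0.3,1.5,1,0,0],
    [-0.3,1.5,1,0,0],
  ],
)

```text
t: 33.4
eef_pos: [488.4, -185.8, 186.4]
tcp_rot: [-3.135, 0.004, 3.028]
ft_force: [-11.5, -18.3, 22.6]
opening: 0.007
grip_force: 11.7
```

Request:
arm_command(
  targets=[
    [0,1,0,0,0],
    [0,1,0,0,0],
  ],
)

```text
t: 33.6
eef_pos: [488.5, -185.5, 186.5]
tcp_rot: [-3.134, 0.004, 3.028]
ft_force: [-14.0, -21.6, 21.4]
opening: 0.005
grip_force: 13.9
```

Request:
arm_command(
  targets=[
    [0,-14,0,0,0],
    [0,-22,-20,0,0],
    [0,-22,-65,0,0],
    [0,0,-105,0,0],
    [0,40,-110,0,0],
  ],
)

```text
t: 34.1
eef_pos: [493.9, -143.3, 298.1]
tcp_rot: [-3.14, 0.007, 3.025]
ft_force: [-0.4, 0.9, 0.1]
opening: 0.006
grip_force: 0.0
```

Request:
arm_command(
  targets=[
    [-20,20,-10,0,0],
    [-40,26,-15,0,0],
    [-40,26,-15,0,0],
    [-40,26,-15,0,0],
  ],
)

```text
t: 34.5
eef_pos: [535.1, -120.7, 308.3]
tcp_rot: [3.141, -0.0, 3.028]
ft_force: [-0.4, 0.4, 0.4]
opening: 0.0
grip_force: 0.0
```

```bash
python3 kn.py
python3 - <<'E'
from h import *
# board grip block seen by side camera: darkest block extents along cage z at y=+30 end
sd=env.read_camera('side');S=np.load('side0.npz');W=np.linalg.inv(S['W']);g=sd['frame'].min(2)
cv2.imwrite('pics/fin.png',sd['frame'][:,:,::-1])
for xx in(0,5):
  r=[]
  for z in range(80,150,3):
    p=W[:3,:3]@(O+30*hy+z*cz+xx*cx)+W[:3,3];u,v=p[:2]/p[2]*S['k'][0]+S['k'][1:];r.append((z,int(g[int(round(v)),int(round(u))])))
  print(r)
E
```

```text
34.5 [ 535.11246353 -120.691823    308.26179072] [ 3.14121835e+00 -4.62661645e-04  3.02820301e+00] [-0.38661808  0.41890178  0.38063055] rel -37.707876809282595 2.455307229535503
[367.5 154.5  11. ] mean 40.0 y,z 46.5 158.1 r 67.0 q 0.011
[261.5 154.5  11. ] mean 37.0 y,z -45.9 158.5 r 67.6 q 0.005
[371.5 176.5   8.2] mean 106.0 y,z 60.4 97.5 r 17.7 q -1.158
[258.5 174.5  11.8] mean 115.0 y,z -58.3 104.4 r 20.4 q -0.802
[(80, 31), (83, 65), (86, 35), (89, 33), (92, 33), (95, 30), (98, 30), (101, 31), (104, 30), (107, 31), (110, 28), (113, 29), (116, 36), (119, 38), (122, 45), (125, 45), (128, 47), (131, 41), (134, 34), (137, 30), (140, 30), (143, 36), (146, 38), (149, 36)]
[(80, 36), (83, 36), (86, 72), (89, 72), (92, 40), (95, 33), (98, 31), (101, 31), (104, 29), (107, 34), (110, 32), (113, 32), (116, 31), (119, 39), (122, 39), (125, 48), (128, 50), (131, 47), (134, 43), (137, 48), (140, 38), (143, 40), (146, 83), (149, 95)]
```

Run:
```python
from h import *
s=env.state();c=env.read_camera('wrist');g=c['frame'].max(2)
T=np.eye(4);T[:3,:3]=R.from_euler('xyz',s['tcp_rot']).as_matrix();T[:3,3]=s['eef_pos'];Wi=np.linalg.inv(T@c['hand_eye'])
def pr(P):
    p=Wi[:3,:3]@P+Wi[:3,3];a=np.arctan2(np.hypot(*p[:2]),p[2]);return p[:2]/np.hypot(*p[:2])*a*foc(c)+[c['cx'],c['cy']]
for y in(-30,0,30):print('top edge px',pr(O+y*hy+120*cz-7*cx).round(1),pr(O+y*hy+90*cz-7*cx).round(1))
u0,_=pr(O+120*cz-7*cx)
for u in (int(u0)-22,int(u0)-12,int(u0)+12,int(u0)+22):print(u,g[150:215:3,u].tolist())
_,v=pr(O+105*cz-7*cx);print('row',int(v),g[int(v),250:380:4].tolist())
```

```text
top edge px [284.6 163. ] [287.3 172.9]
top edge px [314.9 162.8] [315.  172.8]
top edge px [345.2 162.9] [342.8 172.8]
292 [93, 91, 91, 92, 69, 55, 52, 56, 47, 29, 11, 29, 29, 22, 49, 22, 26, 33, 16, 16, 24, 42]
302 [92, 88, 90, 91, 72, 48, 54, 55, 45, 10, 16, 24, 24, 25, 23, 20, 30, 39, 15, 28, 22, 41]
326 [92, 89, 91, 92, 70, 46, 49, 51, 35, 16, 14, 32, 23, 30, 35, 31, 46, 45, 25, 12, 24, 47]
336 [91, 93, 87, 89, 71, 40, 42, 43, 40, 25, 28, 43, 33, 24, 26, 73, 86, 80, 45, 16, 20, 37]
row 168 [97, 63, 126, 59, 59, 69, 49, 54, 91, 56, 56, 53, 52, 54, 52, 50, 45, 46, 49, 49, 44, 41, 43, 43, 89, 88, 92, 84, 95, 62, 70, 72, 65]
```

Both levers read about 0.01 rad. The grip block's edges sit where a fully seated, centred board would show them: predicted row 163 and columns 285–345, seen at row 162 and about columns 286–344. Handing in.

```bash
python3 -c "
from cell import env
print(env.job_done())"
```

```text
the job is handed in; nothing more can be done
None
```

The job is handed in with no verdict returned: by my last measurements the sensor board is fully seated and centred and both levers are at about 0.01 rad, though the left knob took a brief force spike of about 64 N from the fingertips on its first inward swing.

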